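# Pack and bolt up the gauge-block case

## Robot

A 6-joint arm with a two-finger parallel gripper is mounted at the origin on the work surface. World frame = base frame: x ahead of the robot, y to its left, z up, the work surface at z = 0. Lengths are in m, angles in degrees, forces in N, time in s.
With the tool pointing down it reaches from about 0.35 to 0.775 m from the base axis. Payload 5.5 kg.
Tool frame: the origin (TCP) lies midway between the tips of the shut fingers; the grasp point (between the pads) lies 19 mm behind it; z points along the fingers, y is the line along which they close (so a half turn about z gives the same grasp; the last joint's range is limited). The gripper opens to 85 mm and grips with 20 to 120 N. Pads are 22 mm wide; open, the fingers measure 114 mm over their backs; the gripper's body (76 mm by 85 mm) begins 54 mm behind the grasp point. The pads swing forward as they close: fully open they stand 13 mm farther back than shut.
Start: joints at [-71.826, 17.945, 2.641, 74.691, 0, 82.002], TCP at [0.254, -0.516, 0.231] pointing down, gripper open.
Joint ranges: [-158.12, 158.12], [-49.38, 96.58], [-58.88, 72.47], [-126.05, 133.96], [-84.25, 85.87], [-180, 180]. Speed limits (degrees/s): [147.25, 147.25, 180, 180, 180, 180].

## Interface

Orientations are given as [roll, pitch, yaw] about the fixed x, y, z axes, in that order (R = Rz(yaw) Ry(pitch) Rx(roll)).
In Python, from cell import robot, cams gives the robot as it stands. The module is installed in compiled form; this text tells all that it offers.
- The arm moves only by the shell command python3 -m crank 'ROWS'. ROWS is JSON, a list of rows, each a list of 3 entries, a list of its own where there are three numbers: the shift along the tool's x, y, z in mm, then the turn, a rotation vector about the tool's x, y, z in degrees, then the closure, from 0 (fully open) to 1 (shut). In form: [[[tx, ty, tz], [ax, ay, az], gripper], ...]. A call has 1 to 10 rows; each row is the pose to reach, as a shift and turn from the pose commanded when the call began, along the tool's axes at that moment; what a row does not reach only later rows make up. A row lasts 1/12 s, in which the tool goes at most 41.7 mm and 7.16 degrees, less where a joint would pass 70% of its speed; a pose out of reach is approached as far as the arm can. A call with a gripper value outside its range is refused whole. The fingers move at their own pace and stop on an object; the grip force is fixed at half the most. Time passes only in rows, so rows that repeat a pose let the fingers close. It gives the time, the measured TCP pose, the force, the opening and the grip force at its end, in the units of the state.
- robot.sense(): the state, without advancing time (a new reading comes with each control period).
- cams.snapshot(name): name is "scene" or "top" or "wrist"; returns (picture, depth): 420x560x3 uint8, red, green, blue; 420x560 float32, m along the optical axis (not along the pixel's ray), 0 where there is no reading.
- cams.camera_info(name): a dict with "fov_y" (degrees; the focal length in pixels is half the picture's height over the tangent of half this angle, whatever the lens; pixels are square), "cx", "cy" (the principal point, pixels), "origin" and "orientation" of the camera in the world; the wrist camera has in their place "tool_from_camera" (4x4, takes a point from camera to tool coordinates, whose origin is the TCP and whose axes are the flange's). Camera axes: x right, y down, z forward; pixel columns grow to the right and rows downward; lengths in m; the calibration is good to about 2 mm. A picture is of the moment at which its call begins: read the wrist's pose just before it. camera_info takes no time and is no camera call.
- robot.hand_in(): hands the job in; it is judged then, once.
The state is a dict: "clock": time; "joint_pos": joint angles; "joint_vel": joint speeds; "joint_efforts": joint torques, N m; "position": TCP position; "orientation": TCP orientation; "ft_force": force on the tool from outside, world axes, zero at the start; "wrist_torque": the same for the moment, N m; "finger_gap": finger opening in m; "grasp_force": force on a finger pad.
Only numpy, scipy, OpenCV 4.12 (cv2) and the standard library are available. Lean on these libraries where they do the work, as an engineer would, in place of code of your own. Each camera call takes 0.05 s, during which the arm holds its last target. There are 200 camera calls.

## Task

Put every loose gauge block from the surface plate away in the empty pockets of the wooden gauge case, each down on the pocket floor, then shut the lid fully. With the lid shut, turn its three captive bolt knobs clockwise to their end stops, the middle one first and only then the two outer ones. Leave the other instruments where they are.

Things in the scene. Friction and masses are not known exactly. Their poses are not given: they have to be found in the camera images.
- case: wooden gauge case fixed to the bench, 150 mm (its x) by 240 mm (its y); origin at the centre of its underside, z up. Shallow tray: rim 22 mm high, walls 8 mm, floor at 6 mm, 2 x 4 pockets (see case_floor). The lid is hinged on the +x edge, which faces the robot's left (+y), away from the plate.
- case_floor (a point): centre of the tray's floor, 6 mm above the case's origin, same axes. Pockets 65 (x) by 53 mm (y), dividers 4 mm thick and 12 mm above the floor; pocket centres at x = -34.5, +34.5, y = -85.5, -28.5, +28.5, +85.5 mm. The two at y = +85.5 hold gauge blocks fixed there (36 mm above the floor); the other six are empty.
- lid (a joint): lid angle, rad: 0 = shut, 1.8 to 2.05 at the start (open, leaning back past upright), 2.1 at most. Stiff hinge (0.7 N m friction): it stays where left and must be pushed all the way down. Lid: 0.4 kg shell 150 mm deep from the hinge, 240 mm wide, 40 mm high outside, 32 mm inside, walls 8 mm; shut, its flat top is 62 mm above the case's underside and it clears blocks standing in the pockets.
- lid_hinge (a point): middle of the lid's hinge line: x = +75 mm, y = 0, z = 22 mm in the case's frame. Its axes turn with the lid: x from the lid's free edge to the hinge, y along the hinge, z out through the lid's top.
- lid_edge (a point): middle of the lid's free edge, on the outer top side: x = -150 mm, z = +40 mm in the lid_hinge frame.
- bolt_a (a joint): turn of the end captive bolt knob (at y = -85 mm along the lid), rad: about 0 to 0.5 at the start (loose), grows as it is turned clockwise seen from the knob's own top, end stop at 2.4 (tight). Light friction, 0.05 N m; it stays where it is left.
- bolt_a_grip (a point): grip point of the end captive bolt, on its axis, 31 mm above the lid's top, 120 mm from the hinge line, at y = -85 mm. Brass knob: disc 32 mm across, 8 mm high, carrying an upright bar 30 mm long (its x) by 12 mm thick (its y), its top 38 mm above the lid's top; z along its axis (upward once the lid is shut).
- bolt_b (a joint): turn of the middle captive bolt knob (at y = 0 mm along the lid), rad: about 0 to 0.5 at the start (loose), grows as it is turned clockwise seen from the knob's own top, end stop at 2.4 (tight). Light friction, 0.05 N m; it stays where it is left.
- bolt_b_grip (a point): grip point of the middle captive bolt, on its axis, 31 mm above the lid's top, 120 mm from the hinge line, at y = 0 mm. Brass knob: disc 32 mm across, 8 mm high, carrying an upright bar 30 mm long (its x) by 12 mm thick (its y), its top 38 mm above the lid's top; z along its axis (upward once the lid is shut).
- bolt_c (a joint): turn of the other end captive bolt knob (at y = +85 mm along the lid), rad: about 0 to 0.5 at the start (loose), grows as it is turned clockwise seen from the knob's own top, end stop at 2.4 (tight). Light friction, 0.05 N m; it stays where it is left.
- bolt_c_grip (a point): grip point of the other end captive bolt, on its axis, 31 mm above the lid's top, 120 mm from the hinge line, at y = +85 mm. Brass knob: disc 32 mm across, 8 mm high, carrying an upright bar 30 mm long (its x) by 12 mm thick (its y), its top 38 mm above the lid's top; z along its axis (upward once the lid is shut).
- block0: loose plain steel gauge block, origin at its centre, 30 mm (its x) by 24 mm (its y) by 34 mm (its z), about 0.19 kg, at first standing on the surface plate; may be absent.
- block1: loose plain steel gauge block, origin at its centre, 30 mm (its x) by 24 mm (its y) by 36 mm (its z), about 0.20 kg, at first standing on the surface plate; may be absent.
- block2: loose plain steel gauge block, origin at its centre, 30 mm (its x) by 24 mm (its y) by 38 mm (its z), about 0.21 kg, at first standing on the surface plate; may be absent.
- block3: loose plain steel gauge block, origin at its centre, 30 mm (its x) by 24 mm (its y) by 40 mm (its z), about 0.23 kg, at first standing on the surface plate; may be absent.
- plate: dark steel surface plate fixed to the bench, 280 mm (x) by 300 mm (y), 30 mm thick, origin at the centre of its underside; the loose gauge blocks stand on it.
- dial: dial gauge on a small steel foot (foot 30 x 50 mm, 77 mm high) standing on the plate's far part; origin under its foot. Leave alone.
- caliper: vernier caliper, 205 mm long, 8 mm thick, lying on the plate near its edge at the robot's right; origin under its middle. Leave alone.
- micrometer: small green micrometer lying on the bench beyond the plate and case, about 60 x 110 mm, 17 mm high. Leave alone.
- vblock: dark steel V-block 50 x 40 x 33 mm on the bench near the robot, between plate and case; origin under its middle. Leave alone.
- wrench: open-ended wrench 160 mm long lying on the bench beyond the case. Leave alone.
- oil: small white oil bottle, 44 mm across, 100 mm high, on the bench to the right of the plate. Leave alone.
Things that resemble listed ones, but are neither listed nor needed, are in the scene too. Leave any orange or purple look-alike of the block3 alone.

How it is judged (in metres and radians):
On the way, in this order (a step that is already met when the one before it is completed fails the run):
1. every loose block lies in the case, down in a pocket (x of block0 in the frame of case between -0.067 and 0.067 m and y of block0 in the frame of case between -0.112 and 0.112 m and z of block0 in the frame of case between 0.012 and 0.0285 m and x of block1 in the frame of case between -0.067 and 0.067 m and y of block1 in the frame of case between -0.112 and 0.112 m and z of block1 in the frame of case between 0.012 and 0.0285 m and x of block2 in the frame of case between -0.067 and 0.067 m and y of block2 in the frame of case between -0.112 and 0.112 m and z of block2 in the frame of case between 0.012 and 0.0285 m and x of block3 in the frame of case between -0.067 and 0.067 m and y of block3 in the frame of case between -0.112 and 0.112 m and z of block3 in the frame of case between 0.012 and 0.0285 m and value of joint lid above 0.3 rad), for 0.2 s.
2. the lid is shut (value of joint lid below 0.05 rad), for 0.2 s.
3. the middle bolt is at its end stop (value of joint bolt_b above 2.25 rad), for 0.1 s.
4. both outer bolts are at their end stops (value of joint each of bolt_a, bolt_c above 2.25 rad), for 0.1 s.
At the end, for the whole second after the job is handed in: Every loose block present is in the case, at rest on a pocket floor (centre less than 28.5 mm above the case's underside, within the walls); the lid is within 0.05 rad of shut; all three bolts are turned past 2.25 rad of their 2.4 rad (all of step 4 and x of block0 in the frame of case between -0.067 and 0.067 m and y of block0 in the frame of case between -0.112 and 0.112 m and z of block0 in the frame of case between 0.012 and 0.0285 m and x of block1 in the frame of case between -0.067 and 0.067 m and y of block1 in the frame of case between -0.112 and 0.112 m and z of block1 in the frame of case between 0.012 and 0.0285 m and x of block2 in the frame of case between -0.067 and 0.067 m and y of block2 in the frame of case between -0.112 and 0.112 m and z of block2 in the frame of case between 0.012 and 0.0285 m and x of block3 in the frame of case between -0.067 and 0.067 m and y of block3 in the frame of case between -0.112 and 0.112 m and z of block3 in the frame of case between 0.012 and 0.0285 m and value of joint lid below 0.05 rad and value of joint bolt_b above 2.25 rad and linear speed of each of block0, block1, block2, block3 below 0.02 m/s); the robot touches nothing.
It fails at once if an outer bolt is turned beyond 0.9 rad before the middle one is tight (value of joint any of bolt_a, bolt_c above 0.9 rad and value of joint bolt_b below 2.2 rad).
It fails at once if a bolt is turned beyond 0.9 rad while the lid is not shut (value of joint any of bolt_a, bolt_b, bolt_c above 0.9 rad and value of joint lid above 0.2 rad).
It fails at once if another instrument is moved more than 4 cm (distance of any of dial, caliper, micrometer, vblock, wrench, oil from where it was at the start of the episode above 0.04 m).
Of block0, block1, block2, block3 only 2 to 4 are there at a start; the rules pass over those that are not, and their reading is None.
At some moment in a run one of block0, block1, block2, block3 may be knocked a few centimetres aside while the robot is not near it.
Once in a run the grip may slacken for a moment while it holds something.
It also fails if it takes over 210 s, if anything falls off the work surface, if the arm or the gripper's body presses on something with over 40 N, if the wrist force passes 120 N, or if a joint passes its speed limit or range.

## Working session

There is one attempt and no reset: what is moved stays moved. The work goes in short steps, Python scripts to look and compute and a shell command to move; the robot and the scene stay as the last step left them, time stands still between calls to the robot, and variables do not carry over. Pictures are saved under pics/ and viewed, at most 14 in all, crops included, and the job is handed in when it is done.

```bash
mkdir -p pics; cat > h.py <<'E'
import numpy as np, cv2
from scipy.spatial.transform import Rotation as R
from cell import robot, cams
def pose():
    s=robot.sense(); return np.array(s['position']),R.from_euler('xyz',s['orientation'],degrees=True),s
def cam(name):
    i=cams.camera_info(name); f=210/np.tan(np.radians(i['fov_y']/2))
    if name=='wrist':
        p,r,_=pose(); T=np.array(i['tool_from_camera']); W=np.eye(4);W[:3,:3]=r.as_matrix();W[:3,3]=p; W=W@T
        return f,i['cx'],i['cy'],W
    W=np.eye(4);W[:3,3]=i['origin'];o=np.array(i['orientation'])
    W[:3,:3]=o if o.shape==(3,3) else R.from_euler('xyz',o,degrees=True).as_matrix()
    return f,i['cx'],i['cy'],W
def cloud(name,tag):
    c=cam(name); im,d=cams.snapshot(name); f,cx,cy,W=c
    cv2.imwrite(f'pics/{tag}.png',im[:,:,::-1])
    v,u=np.mgrid[:420,:560]; P=np.stack([(u-cx)/f*d,(v-cy)/f*d,d],-1)@W[:3,:3].T+W[:3,3]
    P[d==0]=np.nan
    np.savez(f'pics/{tag}.npz',im=im,P=P,d=d); return im,P
E
python3 - <<'E'
from h import *
for n in('scene','top'):
    cloud(n,n+'0'); print(cams.camera_info(n))
print(cams.camera_info('wrist')); print(robot.sense())
a=cv2.imread('pics/top0.png');b=cv2.imread('pics/scene0.png')
E
```

```text
{'fov_y': 51.789050623546984, 'cx': 286.37180455826837, 'cy': 210.02395044626286, 'origin': array([1.32437189, 0.08723863, 0.66385965]), 'orientation': array([-126.90719259,   -0.54459916,  103.72100067])}
{'fov_y': 44.660960540192775, 'cx': 284.5179327689031, 'cy': 205.08669033273878, 'origin': array([ 0.3922028 , -0.09902411,  1.16929406]), 'orientation': array([-171.03777003,   -0.21313808,  -91.15679667])}
{'fov_y': 69.98601038352788, 'cx': 283.6328363637289, 'cy': 209.3124258659539, 'tool_from_camera': array([[ 5.04758972e-04, -9.55823514e-01, -2.93940735e-01,
         7.44141628e-02],
       [ 9.99999614e-01,  6.93774137e-04, -5.38771382e-04,
        -4.32820784e-04],
       [ 7.18898835e-04, -2.93940350e-01,  9.55823495e-01,
        -1.43802122e-01],
       [ 0.00000000e+00,  0.00000000e+00,  0.00000000e+00,
         1.00000000e+00]])}
{'clock': 0.1, 'joint_pos': array([-7.18258903e+01,  1.79868758e+01,  2.58526334e+00,  7.46915631e+01,
       -2.17363841e-04,  8.20015127e+01]), 'joint_vel': array([ 0.00916278, -0.14240897,  0.11672688, -0.00640369,  0.05361229,
        0.04919423]), 'joint_efforts': array([ 1.59988682e-03, -4.81728172e+01,  2.99241793e+01,  1.28023801e-02,
       -1.80457232e-04, -5.03090263e-06]), 'position': array([ 0.25346863, -0.51562071,  0.23050702]), 'orientation': array([-1.79907701e+02, -1.27498404e-02,  2.61725869e+01]), 'ft_force': array([-0.23140349,  0.77410864,  1.1013849 ]), 'wrist_torque': array([-0.01005027, -0.02110947,  0.02602634]), 'grasp_force': 0.0, 'finger_gap': 0.08512789687198713}
```

View pics/top0.png

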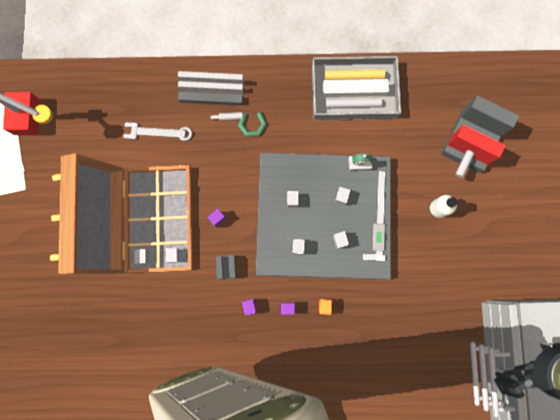

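View pics/scene0.png

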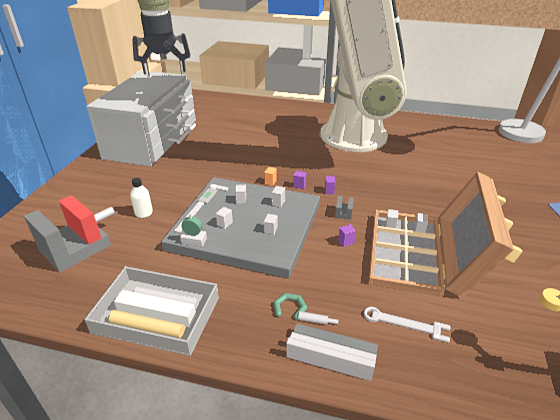

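The top view shows four grey blocks on the plate near (293,198), (344,195), (299,247) and (341,240). The case is around (160,218), with its fixed blocks at the near end and the lid leaning left. Next I'll measure them.

```bash
python3 - <<'E'
from h import *
z=np.load('pics/top0.npz');im=z['im'].astype(int);P=z['P']
def px(u,v): print((u,v),P[v,u].round(4))
for q in [(293,197),(344,194),(299,246),(341,239),(270,220),(330,165),(158,194),(158,222),(142,255),(171,254),(188,170),(188,268),(120,168),(217,217),(226,267),(362,162)]: px(*q)
# block tops
m=((P[...,2]>.058)&(P[...,2]<.08)&(im.min(-1)>120)).astype(np.uint8); m[:, :250]=0;m[:,366:]=0;m[:180]=0;m[280:]=0
n,l,s,c=cv2.connectedComponentsWithStats(m)
for i in range(1,n):
    if s[i,4]<20: continue
    Q=P[l==i]; r=cv2.minAreaRect((Q[:,:2]*1000).astype(np.float32)); print(s[i,4],c[i].round(1),Q.mean(0).round(4),np.median(Q[:,2]).round(4),np.round(r[0],1),np.round(r[1],1),round(r[2],1))
# case rim: z about .022
m=((abs(P[...,2]-.022)<.006)).astype(np.uint8); m[:,:105]=0;m[:,194:]=0;m[:150]=0;m[280:]=0
m=cv2.morphologyEx(m,cv2.MORPH_OPEN,np.ones((2,2),np.uint8))
n,l,s,c=cv2.connectedComponentsWithStats(m)
i=1+np.argmax(s[1:,4]);Q=P[l==i];r=cv2.minAreaRect((Q[:,:2]*1000).astype(np.float32));print('case',s[i],r,np.median(Q[:,2]))
a=cv2.imread('pics/top0.png')
o=np.vstack([cv2.resize(a[145:280,40:210],None,fx=3.2,fy=3.2,interpolation=2)])
cv2.imwrite('pics/c1.png',o)
E
```

```text
(293, 197) [ 0.5845 -0.1257  0.061 ]
(344, 194) [ 0.5881 -0.2376  0.066 ]
(299, 246) [ 0.4757 -0.1359  0.0715]
(341, 239) [ 0.4893 -0.2271  0.0679]
(270, 220) [ 0.5384 -0.0736  0.0304]
(330, 165) [ 0.6625 -0.2127  0.0299]
(158, 194) [0.6054 0.1822 0.0157]
(158, 222) [0.5409 0.1812 0.015 ]
(142, 255) [0.4653 0.2093 0.0385]
(171, 254) [0.4661 0.145  0.0408]
(188, 170) [0.6586 0.1127 0.023 ]
(188, 268) [0.4355 0.1111 0.0205]
(120, 168) [0.6639 0.2653 0.033 ]
(217, 217) [0.5467 0.0444 0.0371]
(226, 267) [0.4363 0.0272 0.0134]
(362, 162) [ 0.6539 -0.2765  0.0883]
154 [342.5 195. ] [ 0.5861 -0.2344  0.0648] 0.0649 [ 587.  -234.8] [23.7 31.7] 71.6
151 [292.1 198.4] [ 0.5811 -0.1235  0.063 ] 0.063 [ 581.  -123.4] [22.1 30.1] 88.5
160 [340.8 239.7] [ 0.488  -0.2267  0.0667] 0.0665 [ 488.2 -227. ] [29.8 24.6] 14.4
159 [298.2 246.6] [ 0.4747 -0.1341  0.0688] 0.069 [ 474.9 -134.1] [23.9 30.1] 83.4
case [ 107  167   86  108 2610] ((543.8302001953125, 195.66070556640625), (258.825439453125, 150.15769958496094), 11.184221267700195) nan
```

View pics/c1.png

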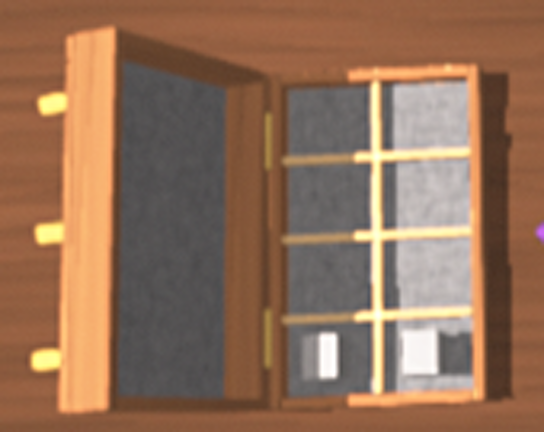

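The crop shows the six empty pockets with the centre divider at crop x≈377. The right-hand rim corners are at crop (480,66) and (486,398), and the lid is open on the left.

```bash
cat >> h.py <<'E'
def ray(name,u,v,z):
    f,cx,cy,W=cam(name); d=W[:3,:3]@np.array([(u-cx)/f,(v-cy)/f,1]); o=W[:3,3]
    return o+d*(z-o[2])/d[2]
E
python3 - <<'E'
from h import *
pts=[((480,66),.022,(-75,-120)),((486,398),.022,(-75,120)),((376,80),.018,(0,-112)),((377,157),.018,(0,-57)),((378,235),.018,(0,0)),((379,315),.018,(0,57)),((470,152),.018,(-67,-57)),((470,232),.018,(-67,0)),((470,311),.018,(-67,57)),((285,160),.018,(67,-57)),((285,240),.018,(67,0)),((285,319),.018,(67,57))]
A=[];B=[]
for (u,v),z,c in pts:
    w=ray('top',40+(u+.5)/3.2-.5,145+(v+.5)/3.2-.5,z); A.append(c);B.append(w[:2]*1000)
A=np.array(A,float);B=np.array(B)
a=A[:,0]+1j*A[:,1];b=B[:,0]+1j*B[:,1]
k=np.vdot(a-a.mean(),b-b.mean());k/=abs(k)
t=b.mean()-k*a.mean();print('yaw',np.degrees(np.angle(k)),'t',t)
print(np.round(b-(k*a+t),1))
for y in(-85.5,-28.5,28.5): print([np.round(k*(x+1j*y)+t,1) for x in(-34.5,34.5)])
z=np.load('pics/top0.npz');P=z['P'];im=z['im']
# lid plane from inner face, and outer end
Q=P[185:255,85:105].reshape(-1,3);Q=Q[np.isfinite(Q[:,0])];c=Q.mean(0);n=np.linalg.svd(Q-c,full_matrices=0)[2][2];print('lid n',n,c, 'range',np.nanmax(P[150:280,50:130,2]))
for q in [(64,180),(64,220),(62,260),(54,178),(54,218),(52,257)]: print(q,P[q[1],q[0]])
E
```

```text
yaw 91.46049143194233 t (549.3497280063091+181.28506034456845j)
[-1.3-0.2j  1.7-0.3j  0.7+0.4j -0.7+0.1j  0.1-0.2j  0.3-0.5j -0.1+0.7j
 -0.8+1.6j  0.1+2.5j  0.1-1.3j -0.5-1.4j  0.5-1.5j]
[np.complex128(635.7+149j), np.complex128(633.9+218j)]
[np.complex128(578.7+147.5j), np.complex128(577+216.5j)]
[np.complex128(521.7+146.1j), np.complex128(520+215j)]
lid n [ 0.02643172 -0.933343    0.35801147] [0.54301306 0.30725844 0.06387105] range 0.16565756568213663
(64, 180) [0.61307228 0.34040459 0.1505379 ]
(64, 220) [0.53093816 0.33585538 0.15220646]
(62, 260) [0.45134938 0.33697598 0.15007948]
(54, 178) [0.62499852 0.37593564 0.11716472]
(54, 218) [0.53971156 0.36982464 0.12138477]
(52, 257) [0.45962482 0.37063717 0.11971993]
```

```bash
cat >> h.py <<'E'
def plan(x,y,z,yaw):
    p,r,s=pose(); g=R.from_euler('xyz',[180,0,yaw],degrees=True)
    print('t',s['clock'],'at',p.round(4),np.round(s['orientation'],1),'-> shift',(r.inv().apply(np.array([x,y,z])-p)*1000).round(1),'turn',(r.inv()*g).as_rotvec(degrees=True).round(1))
def blocks(name='top',lo=.058,tag='tmp'):
    im,P=cloud(name,tag); im=im.astype(int); x,y,z=P[...,0],P[...,1],P[...,2]
    m=((z>lo)&(z<.08)&(im.min(-1)>110)&(x>.38)&(x<.64)&(y<-.04)&(y>-.32)).astype(np.uint8)
    n,l,s,c=cv2.connectedComponentsWithStats(m)
    for i in range(1,n):
        if s[i,4]<60: continue
        Q=P[l==i]; (cx,cy),(w,h),a=cv2.minAreaRect((Q[:,:2]*1000).astype(np.float32))
        yaw=a-90 if w<h else a; yaw=(yaw+90)%180-90
        print(s[i,4],'ctr',round(cx,1),round(cy,1),'dim',round(w,1),round(h,1),'yaw',round(yaw,1),'top',np.median(Q[:,2]).round(4),'px',c[i].round())
E
python3 -c "
from h import *
plan(.587,-.2345,.16,-18.4)"
```

```text
t 0.1 at [ 0.2535 -0.5156  0.2305] [-179.9   -0.    26.2] -> shift [ 423.3 -105.1   70.8] turn [-0.1  0.  44.6]
```

```bash
python3 -m crank '[[[390,-97,30],[0,0,44.6],0],[[390,-97,30],[0,0,44.6],0],[[390,-97,30],[0,0,44.6],0],[[390,-97,30],[0,0,44.6],0],[[390,-97,30],[0,0,44.6],0],[[390,-97,30],[0,0,44.6],0],[[390,-97,30],[0,0,44.6],0],[[390,-97,30],[0,0,44.6],0.3],[[390,-97,30],[0,0,44.6],0.35],[[390,-97,30],[0,0,44.6],0.35]]'
python3 -c "
from h import *
plan(.587,-.2345,.16,-18.4)
blocks('wrist')"
```

```text
clock: 0.93
position: [0.5583, -0.2584, 0.2011]
orientation: [-180.0, 0.0, -18.4]
ft_force: [0.3, -0.2, 0.2]
finger_gap: 0.0555
grasp_force: 0.0
t 0.9333 at [ 0.5583 -0.2584  0.2011] [-180.     0.   -18.4] -> shift [ 19.8 -31.7  41.1] turn [-0.  0. -0.]
810 ctr 586.5 -235.5 dim 24.0 29.9 yaw -18.3 top 0.0673 px [251. 177.]
712 ctr 581.1 -124.9 dim 24.5 30.1 yaw -0.0 top 0.0653 px [148. 217.]
630 ctr 488.0 -227.7 dim 30.6 24.2 yaw 15.7 top 0.0693 px [277. 270.]
```

```bash
python3 -m crank '[[[19.5,-30.6,60],[0,0,0],0.35],[[19.5,-30.6,60],[0,0,0],0.35],[[19.5,-30.6,100],[0,0,0],0.35],[[19.5,-30.6,130],[0,0,0],0.35],[[19.5,-30.6,150],[0,0,0],0.35],[[19.5,-30.6,162],[0,0,0],0.35],[[19.5,-30.6,162],[0,0,0],0.35],[[19.5,-30.6,162],[0,0,0],1],[[19.5,-30.6,162],[0,0,0],1],[[19.5,-30.6,162],[0,0,0],1]]'
python3 -m crank '[[[0,0,0],[0,0,0],1],[[0,0,0],[0,0,0],1],[[0,0,0],[0,0,0],1],[[0,0,-30],[0,0,0],1],[[0,0,-60],[0,0,0],1],[[0,0,-90],[0,0,0],1],[[0,0,-100],[0,0,0],1],[[0,0,-100],[0,0,0],1]]'
python3 -c "
from h import *
plan(.6357,.149,.139,1.5);cloud('wrist','w1')"
```

```text
clock: 1.82
position: [0.5866, -0.2379, 0.0415]
orientation: [180.0, -0.2, -18.4]
ft_force: [-0.6, -0.3, -0.4]
finger_gap: 0.0233
grasp_force: 58.8
clock: 2.48
position: [0.5872, -0.2383, 0.143]
orientation: [179.9, -0.4, -18.4]
ft_force: [-0.4, 0.1, -1.6]
finger_gap: 0.0231
grasp_force: 59.2
t 2.4833 at [ 0.5872 -0.2383  0.143 ] [179.9  -0.4 -18.4] -> shift [ -76.4 -382.8    3.1] turn [  0.1  -0.3 -19.9]
```

View pics/w1.png

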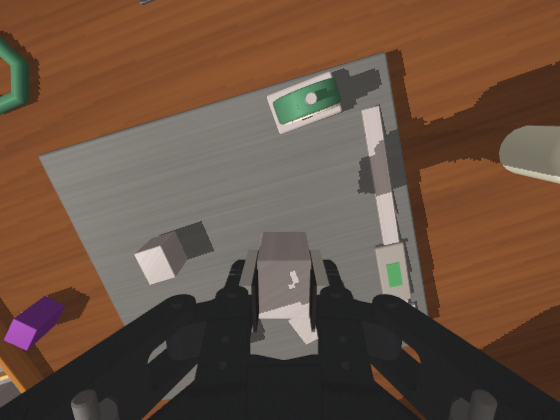

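The held block sits squarely between the pads at (285,265), and the other blocks are undisturbed. Next, carry it to the far pocket.

```bash
python3 -m crank '[[[-76.4,-382.8,0],[0,0,-19.9],1],[[-76.4,-382.8,0],[0,0,-19.9],1],[[-76.4,-382.8,0],[0,0,-19.9],1],[[-76.4,-382.8,0],[0,0,-19.9],1],[[-76.4,-382.8,0],[0,0,-19.9],1],[[-76.4,-382.8,0],[0,0,-19.9],1],[[-76.4,-382.8,0],[0,0,-19.9],1],[[-76.4,-382.8,0],[0,0,-19.9],1],[[-76.4,-382.8,0],[0,0,-19.9],1],[[-76.4,-382.8,0],[0,0,-19.9],1]]'
python3 -m crank '[[[0,0,0],[0,0,0],1],[[0,0,0],[0,0,0],1],[[0,0,0],[0,0,0],1]]'
python3 -c "
from h import *
plan(.6357,.149,.0175,1.5);cloud('wrist','w2')"
```

```text
clock: 3.37
position: [0.6338, 0.1318, 0.1364]
orientation: [-178.9, 0.3, 4.2]
ft_force: [-0.3, 0.2, -1.2]
finger_gap: 0.023
grasp_force: 59.6
clock: 3.62
position: [0.6346, 0.1259, 0.1382]
orientation: [-179.0, 0.2, 3.7]
ft_force: [0.4, -0.5, -2.0]
finger_gap: 0.0228
grasp_force: 59.6
t 3.6167 at [0.6346 0.1259 0.1382] [-179.     0.2    3.7] -> shift [  3.  -20.9 121.1] turn [-1.   0.2  2.2]
```

View pics/w2.png

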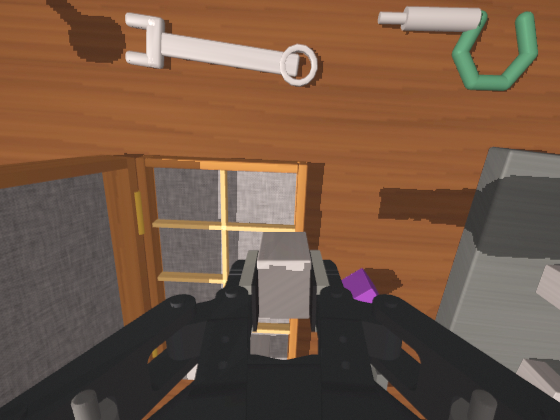

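```bash
python3 -m crank '[[[3,-20.9,40],[-1,0.2,2.2],1],[[3,-20.9,40],[-1,0.2,2.2],1],[[3,-20.9,60],[-1,0.2,2.2],1],[[3,-20.9,60],[-1,0.2,2.2],1],[[3,-20.9,60],[-1,0.2,2.2],1],[[3,-20.9,60],[-1,0.2,2.2],1]]'
python3 -c "
from h import *
plan(.6357,.149,.0175,1.5);im,P=cloud('wrist','w3')"
```

```text
clock: 4.17
position: [0.6386, 0.1273, 0.0811]
orientation: [-179.0, -0.2, 3.8]
ft_force: [0.5, 1.1, -1.1]
finger_gap: 0.0228
grasp_force: 59.5
t 4.1667 at [0.6386 0.1273 0.0811] [-179.    -0.2    3.8] -> shift [ -1.6 -20.7  64. ] turn [-1.  -0.1  2.3]
```

View pics/w3.png

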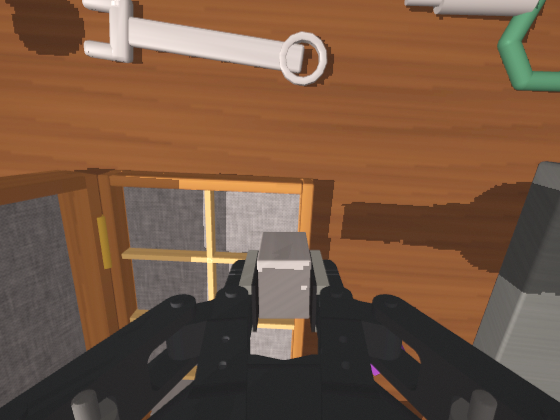

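```bash
python3 -c "
from h import *
np.set_printoptions(suppress=True,precision=2)
s=robot.sense()
for k in s: print(k,s[k])
z=np.load('pics/w3.npz');P=z['P']
for q in[(305,185),(108,178),(209,260),(300,330),(285,250),(285,290)]: print(q,P[q[1],q[0]].round(4))"
```

```text
clock 4.2167
joint_pos [  3.77  30.41   0.18  59.53   1.   179.94]
joint_vel [ 0.29 -0.42  0.31 -0.4   0.1   0.01]
joint_efforts [ -0.09 -58.11  28.     0.05   0.06   0.  ]
position [0.64 0.13 0.08]
orientation [-179.     -0.24    3.83]
ft_force [ 0.76  0.73 -1.77]
wrist_torque [ 0.05 -0.01  0.03]
grasp_force 59.51461672782898
finger_gap 0.022917502929178372
(305, 185) [0.67 0.12 0.02]
(108, 178) [0.66 0.25 0.02]
(209, 260) [0.61 0.18 0.02]
(300, 330) [0.55 0.11 0.02]
(285, 250) [0.65 0.13 0.1 ]
(285, 290) [0.64 0.13 0.11]
```

Joint 6 is at its 180° limit, so I'll use the equivalent grasp turned by half a turn.

```bash
python3 -m crank '[[[0,0,-40],[0,0,0],1],[[0,0,-60],[0,0,-7],1],[[0,0,-60],[0,0,-63],1],[[0,0,-60],[0,0,-63],1],[[0,0,-60],[0,0,-63],1],[[0,0,-60],[0,0,-63],1],[[0,0,-60],[0,0,-63],1],[[0,0,-60],[0,0,-63],1],[[0,0,-60],[0,0,-63],1],[[0,0,-60],[0,0,-63],1]]'
python3 -m crank '[[[0,0,0],[0,0,-70],1],[[0,0,0],[0,0,-70],1],[[0,0,0],[0,0,-70],1],[[0,0,0],[0,0,-70],1],[[0,0,0],[0,0,-70],1],[[0,0,0],[0,0,-70],1],[[0,0,0],[0,0,-70],1],[[0,0,0],[0,0,-70],1],[[0,0,0],[0,0,-70],1],[[0,0,0],[0,0,-70],1]]'
python3 -m crank '[[[0,0,0],[0,0,-45],1],[[0,0,0],[0,0,-45],1],[[0,0,0],[0,0,-45],1],[[0,0,0],[0,0,-45],1],[[0,0,0],[0,0,-45],1],[[0,0,0],[0,0,-45],1],[[0,0,0],[0,0,-45],1],[[0,0,0],[0,0,-45],1],[[0,0,0],[0,0,-45],1],[[0,0,0],[0,0,-45],1]]'
python3 -c "
from h import *
plan(.6357,.149,.0175,181.5)"
```

```text
clock: 5.05
position: [0.6389, 0.1269, 0.1418]
orientation: [-179.8, -1.0, 67.2]
ft_force: [0.3, -0.3, -1.4]
finger_gap: 0.0228
grasp_force: 64.9
clock: 5.88
position: [0.6389, 0.1269, 0.1418]
orientation: [179.1, -0.5, 137.2]
ft_force: [-1.1, 0.2, -2.1]
finger_gap: 0.0226
grasp_force: 64.9
clock: 6.72
position: [0.6386, 0.1269, 0.1409]
orientation: [179.0, 0.2, -178.2]
ft_force: [0.8, -0.3, -1.2]
finger_gap: 0.0231
grasp_force: 64.9
t 6.7167 at [0.6386 0.1269 0.1409] [ 179.     0.2 -178.2] -> shift [  2.6  20.  123.7] turn [1.  0.2 0.3]
```

```bash
python3 -m crank '[[[2.5,20,40],[1,0.2,0.3],1],[[2.5,20,40],[1,0.2,0.3],1],[[2.5,20,70],[1,0.2,0.3],1],[[2.5,20,70],[1,0.2,0.3],1],[[2.5,20,70],[1,0.2,0.3],1],[[2.5,20,70],[1,0.2,0.3],1]]'
python3 -c "
from h import *
plan(.6357,.149,.0175,181.5);im,P=cloud('wrist','w4')"
```

```text
clock: 7.22
position: [0.6356, 0.1479, 0.0714]
orientation: [180.0, -0.1, -178.5]
ft_force: [0.1, 0.3, -1.8]
finger_gap: 0.023
grasp_force: 64.8
t 7.2167 at [0.6356 0.1479 0.0714] [ 1.800e+02 -1.000e-01 -1.785e+02] -> shift [-0.2  1.1 53.9] turn [ 0.  -0.1  0. ]
```

View pics/w4.png

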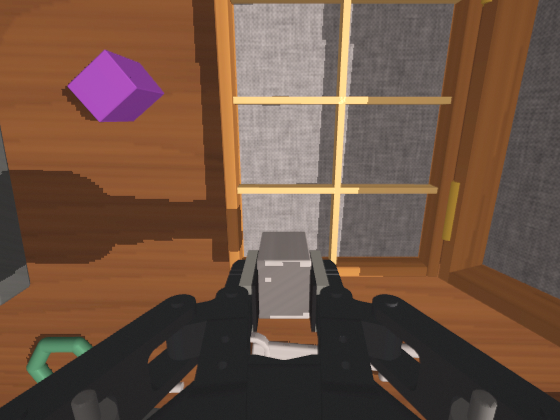

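The block is over the far pocket, between the wall (x≈238) and the divider (x≈338). I'll lower it now.

```bash
python3 -m crank '[[[0,1,25],[0,0,0],1],[[0,1,40],[0,0,0],1],[[0,1,48],[0,0,0],1],[[0,1,52.5],[0,0,0],1],[[0,1,53],[0,0,0],1],[[0,1,53],[0,0,0],1],[[0,1,53],[0,0,0],1]]'
python3 -c "
from h import *
z=np.load('pics/w4.npz');P=z['P']
for q in[(342,100),(338,188),(228,100),(228,188)]: print(q,P[q[1],q[0]].round(4))
plan(.6357,.149,.0175,181.5)"
```

```text
clock: 7.85
position: [0.6361, 0.1491, 0.0187]
orientation: [180.0, 0.0, -178.4]
ft_force: [0.8, 1.2, -1.8]
finger_gap: 0.0228
grasp_force: 65.1
(342, 100) [0.5489 0.1817 0.0196]
(338, 188) [0.6041 0.1836 0.0198]
(228, 100) [0.551  0.1125 0.0237]
(228, 188) [0.6053 0.1109 0.0229]
t 7.85 at [0.6361 0.1491 0.0187] [ 180.     0.  -178.4] -> shift [ 0.4 -0.1  1.2] turn [0.  0.  0.1]
```

```bash
python3 -m crank '[[[0,0,1],[0,0,0],1],[[0,0,1],[0,0,0],0.58],[[0,0,1],[0,0,0],0.58],[[0,0,1],[0,0,0],0.58],[[0,0,-20],[0,0,0],0.58],[[0,0,-60],[0,0,0],0.5],[[0,0,-100],[0,0,0],0.4],[[0,0,-140],[0,0,0],0.35],[[0,0,-150],[0,0,0],0.35],[[0,0,-150],[0,0,0],0.35]]'
python3 -c "
from h import *
plan(.581,-.125,.17,180);im,P=cloud('wrist','w5')
Q=P[(P[...,2]>.034)&(P[...,2]<.06)&(abs(P[...,0]-.636)<.04)&(abs(P[...,1]-.149)<.035)];print(len(Q),Q.mean(0),np.median(Q[:,2]))"
```

```text
clock: 8.68
position: [0.6383, 0.1495, 0.173]
orientation: [179.9, 0.5, -178.4]
ft_force: [0.6, -0.2, 0.9]
finger_gap: 0.0554
grasp_force: 0.0
t 8.6833 at [0.6383 0.1495 0.173 ] [ 179.9    0.5 -178.4] -> shift [  64.9 -272.8    2.3] turn [0.1 0.5 1.6]
820 [0.63376187 0.14920515 0.04280584] 0.04306456060107175
```

```bash
python3 -m crank '[[[65,-273,-10],[0,0.5,1.6],0.35],[[65,-273,-10],[0,0.5,1.6],0.35],[[65,-273,-10],[0,0.5,1.6],0.35],[[65,-273,-10],[0,0.5,1.6],0.35],[[65,-273,-10],[0,0.5,1.6],0.35],[[65,-273,-10],[0,0.5,1.6],0.35],[[65,-273,-10],[0,0.5,1.6],0.35],[[65,-273,-10],[0,0.5,1.6],0.35],[[65,-273,-10],[0,0.5,1.6],0.35],[[65,-273,-10],[0,0.5,1.6],0.35]]'
python3 -c "
from h import *
blocks('wrist');plan(.581,-.125,.037,180)"
```

```text
clock: 9.57
position: [0.577, -0.1251, 0.1758]
orientation: [179.9, -0.7, 179.9]
ft_force: [0.4, 0.1, -0.5]
finger_gap: 0.0557
grasp_force: 0.0
1270 ctr 474.9 -134.6 dim 23.7 29.9 yaw -6.2 top 0.0712 px [271.  83.]
1355 ctr 488.0 -227.3 dim 30.3 24.1 yaw 15.8 top 0.0691 px [155. 101.]
862 ctr 581.1 -125.2 dim 30.0 23.6 yaw 0.1 top 0.0652 px [283. 212.]
t 9.6167 at [ 0.5773 -0.1244  0.1761] [ 179.9   -0.7 -180. ] -> shift [ -5.4  -0.7 139.1] turn [ 0.1 -0.7  0. ]
```

```bash
python3 -m crank '[[[-2,0,40],[0,0,0],0.35],[[-2,0,80],[0,0,0],0.35],[[-2,0,110],[0,0,0],0.35],[[-2,0,130],[0,0,0],0.35],[[-2,0,138],[0,0,0],0.35],[[-2,0,138],[0,0,0],0.35],[[-2,0,138],[0,0,0],0.35],[[-2,0,138],[0,0,0],0.35]]'
python3 -c "
from h import *
plan(.581,-.125,.037,180)"
```

```text
clock: 10.28
position: [0.58, -0.1254, 0.0411]
orientation: [-179.9, -0.4, -180.0]
ft_force: [-0.2, 0.1, 1.0]
finger_gap: 0.0554
grasp_force: 0.0
t 10.2833 at [ 0.58   -0.1254  0.0411] [-179.9   -0.4 -180. ] -> shift [-1.1  0.4  4.1] turn [-0.1 -0.4  0. ]
```

```bash
python3 -m crank '[[[-1,0,4],[0,0,0],0.35],[[-1,0,4],[0,0,0],0.35],[[-1,0,4],[0,0,0],1],[[-1,0,4],[0,0,0],1],[[-1,0,4],[0,0,0],1],[[-1,0,4],[0,0,0],1],[[-1,0,4],[0,0,0],1],[[-1,0,4],[0,0,0],1]]'
python3 -m crank '[[[0,0,-30],[0,0,0],1],[[0,0,-60],[0,0,0],1],[[0,0,-100],[0,0,0],1],[[0,0,-110],[0,0,0],1],[[0,0,-110],[0,0,0],1],[[0,0,-110],[0,0,0],1]]'
python3 -c "
from h import *
plan(.5787,.1475,.145,181.5)"
```

```text
clock: 10.95
position: [0.5798, -0.1258, 0.0361]
orientation: [-180.0, -0.5, 180.0]
ft_force: [-0.5, 0.4, 6.0]
finger_gap: 0.0232
grasp_force: 59.6
clock: 11.45
position: [0.5805, -0.1256, 0.1449]
orientation: [-180.0, -0.6, 180.0]
ft_force: [-0.7, -0.9, -2.0]
finger_gap: 0.0229
grasp_force: 59.1
t 11.45 at [ 0.5805 -0.1256  0.1449] [-180.    -0.6  180. ] -> shift [  1.9 273.1  -0. ] turn [ 0.  -0.6 -1.5]
```

```bash
python3 -m crank '[[[2,273,0],[0,-0.6,-1.5],1],[[2,273,0],[0,-0.6,-1.5],1],[[2,273,0],[0,-0.6,-1.5],1],[[2,273,0],[0,-0.6,-1.5],1],[[2,273,0],[0,-0.6,-1.5],1],[[2,273,0],[0,-0.6,-1.5],1],[[2,273,0],[0,-0.6,-1.5],1],[[2,273,0],[0,-0.6,-1.5],1],[[2,273,30],[0,-0.6,-1.5],1],[[2,273,60],[0,-0.6,-1.5],1]]'
python3 -m crank '[[[0,0,10],[0,0,0],1],[[0,0,10],[0,0,0],1],[[0,0,10],[0,0,0],1]]'
python3 -c "
from h import *
plan(.5787,.1475,.0135,181.5)"
```

```text
clock: 12.28
position: [0.5781, 0.1479, 0.084]
orientation: [-180.0, 0.1, -178.4]
ft_force: [0.5, 0.5, -2.0]
finger_gap: 0.023
grasp_force: 59.5
clock: 12.53
position: [0.5767, 0.1467, 0.074]
orientation: [-180.0, -0.2, -178.6]
ft_force: [-0.6, 0.4, -0.6]
finger_gap: 0.023
grasp_force: 59.5
t 12.5333 at [0.5767 0.1467 0.074 ] [-180.    -0.2 -178.6] -> shift [-2.2  0.8 60.5] turn [-0.  -0.2 -0.1]
```

```bash
python3 -m crank '[[[-2,1,20],[0,0,0],1],[[-2,1,40],[0,0,0],1],[[-2,1,52],[0,0,0],1],[[-2,1,58],[0,0,0],1],[[-2,1,60.5],[0,0,0],1],[[-2,1,60.5],[0,0,0],1],[[-2,1,60.5],[0,0,0],1]]'
python3 -m crank '[[[0,0,0],[0,0,0],1],[[0,0,0],[0,0,0],0.58],[[0,0,0],[0,0,0],0.58],[[0,0,0],[0,0,0],0.58],[[0,0,-20],[0,0,0],0.58],[[0,0,-60],[0,0,0],0.5],[[0,0,-100],[0,0,0],0.4],[[0,0,-140],[0,0,0],0.35],[[0,0,-155],[0,0,0],0.35],[[0,0,-155],[0,0,0],0.35]]'
python3 -c "
from h import *
plan(.475,-.1346,.17,174);im,P=cloud('wrist','w5')
Q=P[(P[...,2]>.034)&(P[...,2]<.06)&(abs(P[...,0]-.579)<.025)&(abs(P[...,1]-.149)<.035)];print(len(Q),Q.mean(0),np.median(Q[:,2]))"
```

```text
clock: 13.12
position: [0.5811, 0.1484, 0.0163]
orientation: [180.0, 0.1, -178.5]
ft_force: [-0.1, 0.1, -1.7]
finger_gap: 0.0229
grasp_force: 59.5
clock: 13.95
position: [0.5832, 0.1489, 0.176]
orientation: [179.9, 0.6, -178.5]
ft_force: [1.6, 0.1, -0.1]
finger_gap: 0.0553
grasp_force: 0.0
t 13.95 at [0.5832 0.1489 0.176 ] [ 179.9    0.6 -178.5] -> shift [ 115.6 -280.6    4.5] turn [0.1 0.6 7.5]
777 [0.58193274 0.14880781 0.04095587] 0.04109283923687401
```

```bash
python3 -m crank '[[[116,-281,-5],[0,0.6,7.5],0.35],[[116,-281,-5],[0,0.6,7.5],0.35],[[116,-281,-5],[0,0.6,7.5],0.35],[[116,-281,-5],[0,0.6,7.5],0.35],[[116,-281,-5],[0,0.6,7.5],0.35],[[116,-281,-5],[0,0.6,7.5],0.35],[[116,-281,-5],[0,0.6,7.5],0.35],[[116,-281,-5],[0,0.6,7.5],0.35],[[116,-281,-5],[0,0.6,7.5],0.35],[[116,-281,-5],[0,0.6,7.5],0.35]]'
python3 -m crank '[[[0,0,0],[0,0,0],0.35],[[0,0,0],[0,0,0],0.35]]'
python3 -c "
from h import *
blocks('wrist');plan(.475,-.1346,.043,174)"
```

```text
clock: 14.83
position: [0.4702, -0.1357, 0.1736]
orientation: [180.0, -0.7, 173.8]
ft_force: [-0.6, -1.4, 1.1]
finger_gap: 0.0554
grasp_force: 0.0
clock: 15.0
position: [0.4713, -0.1342, 0.1743]
orientation: [180.0, -0.7, 174.1]
ft_force: [0.6, 0.2, -0.8]
finger_gap: 0.0554
grasp_force: 0.0
926 ctr 474.6 -134.5 dim 23.6 29.8 yaw -6.2 top 0.0711 px [283. 213.]
846 ctr 488.1 -227.6 dim 29.8 24.0 yaw 15.8 top 0.0691 px [182. 238.]
t 15.05 at [ 0.4714 -0.1341  0.1744] [-180.    -0.6  174.1] -> shift [-5.100e+00 -1.000e-01  1.314e+02] turn [-0.  -0.6  0.1]
```

```bash
python3 -m crank '[[[-4,0,40],[0,-0.5,0],0.35],[[-4,0,80],[0,-0.5,0],0.35],[[-4,0,110],[0,-0.5,0],0.35],[[-4,0,125],[0,-0.5,0],0.35],[[-4,0,131],[0,-0.5,0],0.35],[[-4,0,133],[0,-0.5,0],0.35],[[-4,0,133],[0,-0.5,0],0.35],[[-4,0,133],[0,-0.5,0],0.35]]'
python3 -m crank '[[[0,0,0],[0,0,0],1],[[0,0,0],[0,0,0],1],[[0,0,0],[0,0,0],1],[[0,0,0],[0,0,0],1],[[0,0,0],[0,0,0],1],[[0,0,0],[0,0,0],1]]'
python3 -m crank '[[[0,0,-30],[0,0,0],1],[[0,0,-60],[0,0,0],1],[[0,0,-100],[0,0,0],1],[[0,0,-110],[0,0,0],1],[[0,0,-110],[0,0,0],1],[[0,0,-110],[0,0,0],1]]'
python3 -c "
from h import *
plan(.5217,.1461,.145,181.5)"
```

```text
clock: 15.72
position: [0.4751, -0.1359, 0.0431]
orientation: [-179.9, 0.0, 174.0]
ft_force: [-0.2, -0.8, 0.2]
finger_gap: 0.0557
grasp_force: 0.0
clock: 16.22
position: [0.4749, -0.1362, 0.0431]
orientation: [-179.9, 0.0, 174.0]
ft_force: [-0.8, 1.9, 5.8]
finger_gap: 0.0232
grasp_force: 59.8
clock: 16.72
position: [0.4741, -0.1359, 0.1518]
orientation: [-179.9, -0.0, 174.0]
ft_force: [-0.1, -0.1, -2.6]
finger_gap: 0.0232
grasp_force: 59.5
t 16.7167 at [ 0.4741 -0.1359  0.1518] [-179.9   -0.   174. ] -> shift [-17.6 285.4   6.5] turn [-0.1 -0.  -7.5]
```

```bash
python3 -m crank '[[[-17.6,285,0],[0,0,-7.5],1],[[-17.6,285,0],[0,0,-7.5],1],[[-17.6,285,0],[0,0,-7.5],1],[[-17.6,285,0],[0,0,-7.5],1],[[-17.6,285,0],[0,0,-7.5],1],[[-17.6,285,0],[0,0,-7.5],1],[[-17.6,285,0],[0,0,-7.5],1],[[-17.6,285,0],[0,0,-7.5],1],[[-17.6,285,30],[0,0,-7.5],1],[[-17.6,285,60],[0,0,-7.5],1]]'
python3 -m crank '[[[0,0,10],[0,0,0],1],[[0,0,10],[0,0,0],1],[[0,0,10],[0,0,0],1]]'
python3 -c "
from h import *
plan(.5217,.1461,.0195,181.5)"
```

```text
clock: 17.55
position: [0.5215, 0.1466, 0.0902]
orientation: [-180.0, -0.0, -178.4]
ft_force: [0.1, -1.0, -2.8]
finger_gap: 0.0232
grasp_force: 60.0
clock: 17.8
position: [0.52, 0.1452, 0.0804]
orientation: [-180.0, -0.3, -178.6]
ft_force: [0.7, -0.2, -2.1]
finger_gap: 0.0227
grasp_force: 59.8
t 17.8 at [0.52   0.1452 0.0804] [-180.    -0.3 -178.6] -> shift [-2.1  0.9 60.9] turn [-0.  -0.3 -0.1]
```

```bash
python3 -m crank '[[[-1,1,20],[0,0,0],1],[[-1,1,40],[0,0,0],1],[[-1,1,54],[0,0,0],1],[[-1,1,60],[0,0,0],1],[[-1,1,62.5],[0,0,0],1],[[-1,1,62.5],[0,0,0],1],[[-1,1,62.5],[0,0,0],1]]'
python3 -m crank '[[[0,0,0],[0,0,0],1],[[0,0,0],[0,0,0],0.58],[[0,0,0],[0,0,0],0.58],[[0,0,0],[0,0,0],0.58],[[0,0,-20],[0,0,0],0.58],[[0,0,-60],[0,0,0],0.5],[[0,0,-100],[0,0,0],0.4],[[0,0,-140],[0,0,0],0.35],[[0,0,-150],[0,0,0],0.35],[[0,0,-150],[0,0,0],0.35]]'
python3 -c "
from h import *
plan(.488,-.2276,.175,195.8);im,P=cloud('wrist','w5')
Q=P[(P[...,2]>.034)&(P[...,2]<.06)&(abs(P[...,0]-.522)<.028)&(abs(P[...,1]-.149)<.035)];print(len(Q),Q.mean(0),np.median(Q[:,2]))"
```

```text
clock: 18.38
position: [0.5233, 0.1468, 0.0205]
orientation: [-180.0, 0.0, -178.5]
ft_force: [-0.1, 0.3, -1.9]
finger_gap: 0.0231
grasp_force: 59.9
clock: 19.22
position: [0.5254, 0.1473, 0.1738]
orientation: [180.0, 0.4, -178.5]
ft_force: [1.3, -0.1, 0.3]
finger_gap: 0.0555
grasp_force: 0.0
t 19.2167 at [0.5254 0.1473 0.1738] [ 180.     0.4 -178.5] -> shift [  47.1 -373.8   -1.7] turn [ -0.    0.4 -14.3]
827 [0.52167045 0.14710107 0.04665167] 0.04706991637778801
```

```bash
python3 -m crank '[[[47,-374,-5],[0,0.4,-14.3],0.35],[[47,-374,-5],[0,0.4,-14.3],0.35],[[47,-374,-5],[0,0.4,-14.3],0.35],[[47,-374,-5],[0,0.4,-14.3],0.35],[[47,-374,-5],[0,0.4,-14.3],0.35],[[47,-374,-5],[0,0.4,-14.3],0.35],[[47,-374,-5],[0,0.4,-14.3],0.35],[[47,-374,-5],[0,0.4,-14.3],0.35],[[47,-374,-5],[0,0.4,-14.3],0.35],[[47,-374,-5],[0,0.4,-14.3],0.35]]'
python3 -m crank '[[[0,0,0],[0,0,0],0.35],[[0,0,0],[0,0,0],0.35],[[0,0,0],[0,0,0],0.35]]'
python3 -c "
from h import *
blocks('wrist');plan(.488,-.2276,.041,195.8)"
```

```text
clock: 20.1
position: [0.4837, -0.2333, 0.1721]
orientation: [180.0, -0.6, -164.5]
ft_force: [0.6, 0.2, 0.3]
finger_gap: 0.0552
grasp_force: 0.0
clock: 20.35
position: [0.4844, -0.2267, 0.1731]
orientation: [179.8, -0.6, -164.2]
ft_force: [-1.0, 1.0, -0.5]
finger_gap: 0.055
grasp_force: 0.0
t 20.4 at [ 0.4847 -0.2265  0.1735] [ 179.8   -0.6 -164.1] -> shift [ -4.1  -2.4 132.4] turn [ 0.2 -0.6  0.1]
```

```bash
python3 -c "
from h import *
cloud('top','t2')"; cp pics/tmp.png pics/w6.png; python3 -c "
from h import *
a=cv2.imread('pics/w6.png');b=cv2.imread('pics/t2.png');o=np.hstack([a,b]);cv2.imwrite('pics/both.png',cv2.resize(o,(800,300)))"
```

```text
(no output)
```

View pics/both.png

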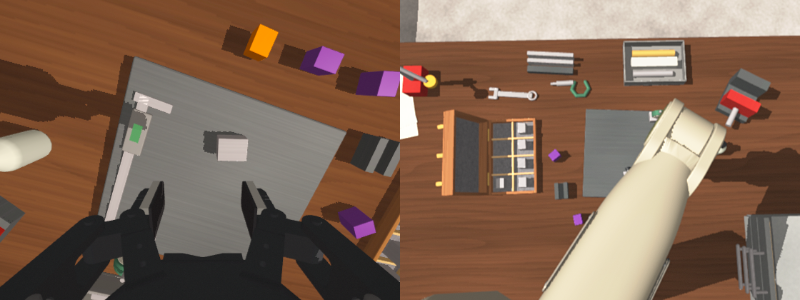

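The wrist picture shows the last block at about full-size pixel (325,205). It has been knocked aside, and it may be lying down. I'll measure it.

```bash
python3 -c "
from h import *
blocks('wrist',.045,'w7')
z=np.load('pics/w7.npz');P=z['P'];im=z['im']
for q in[(325,195),(325,203),(325,215),(310,185),(300,203)]:print(q,P[q[1],q[0]].round(4),im[q[1],q[0]])
cv2.imwrite('pics/c7.png',cv2.resize(im[150:270,240:400,::-1],None,fx=4,fy=4))"
```

```text
1296 ctr 477.7 -188.0 dim 30.3 37.8 yaw -75.5 top 0.0552 px [325. 208.]
(325, 195) [ 0.465  -0.1927  0.0566] [205 192 185]
(325, 203) [ 0.4724 -0.1901  0.0552] [209 196 191]
(325, 215) [ 0.483  -0.1867  0.0561] [208 194 188]
(310, 185) [ 0.4645 -0.2045  0.0307] [69 67 64]
(300, 203) [ 0.4843 -0.2088  0.0319] [70 69 67]
```

View pics/c7.png

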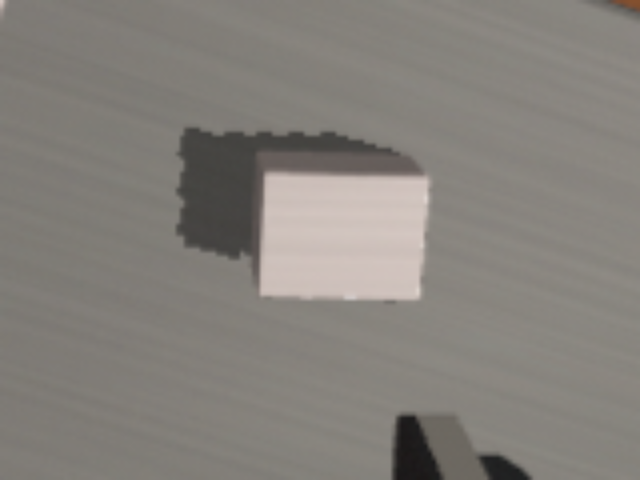

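The last block now lies flat (24 mm high, 38×30 in plan) at (477.7,-188.0). I'll grip it across the 30 mm sides at yaw ≈104.5.

```bash
python3 -c "
from h import *
plan(.4777,-.188,.16,104.5)"
```

```text
t 20.5 at [ 0.4852 -0.2265  0.1741] [ 179.9   -0.5 -164.1] -> shift [-3.5 39.1 14.1] turn [-0.3 -0.5 91.4]
```

```bash
python3 -m crank '[[[-3.5,39,0],[0,0,45.7],0.35],[[-3.5,39,0],[0,0,45.7],0.35],[[-3.5,39,0],[0,0,45.7],0.35],[[-3.5,39,0],[0,0,45.7],0.35],[[-3.5,39,0],[0,0,45.7],0.35],[[-3.5,39,0],[0,0,45.7],0.35],[[-3.5,39,0],[0,0,45.7],0.35]]'
python3 -m crank '[[[0,0,0],[0,0,45.7],0.35],[[0,0,0],[0,0,45.7],0.35],[[0,0,0],[0,0,45.7],0.35],[[0,0,0],[0,0,45.7],0.35],[[0,0,0],[0,0,45.7],0.35],[[0,0,0],[0,0,45.7],0.35],[[0,0,0],[0,0,45.7],0.35],[[0,0,0],[0,0,45.7],0.35],[[0,0,0],[0,0,45.7],0.35],[[0,0,0],[0,0,45.7],0.35]]'
python3 -c "
from h import *
plan(.4777,-.188,.038,104.5);blocks('wrist',.045,'w8');"
```

```text
clock: 21.08
position: [0.4781, -0.1884, 0.1746]
orientation: [-179.7, -0.4, 149.9]
ft_force: [0.1, -0.2, -0.3]
finger_gap: 0.0557
grasp_force: 0.0
clock: 21.92
position: [0.478, -0.189, 0.1744]
orientation: [-179.5, -0.0, 104.5]
ft_force: [-0.2, -0.4, 0.3]
finger_gap: 0.0554
grasp_force: 0.0
t 21.9167 at [ 0.478  -0.189   0.1744] [-179.5   -0.   104.5] -> shift [  1.    1.1 136.4] turn [-0.5 -0.   0. ]
1340 ctr 477.8 -188.0 dim 29.8 38.2 yaw -75.4 top 0.0551 px [286. 201.]
```

```bash
python3 -m crank '[[[1,1,40],[-0.5,0,0],0.35],[[1,1,80],[-0.5,0,0],0.35],[[1,1,110],[-0.5,0,0],0.35],[[1,1,125],[-0.5,0,0],0.35],[[1,1,133],[-0.5,0,0],0.35],[[1,1,136.5],[-0.5,0,0],0.35],[[1,1,136.5],[-0.5,0,0],0.35],[[1,1,136.5],[-0.5,0,0],0.35]]'
python3 -m crank '[[[0,0,0],[0,0,0],1],[[0,0,0],[0,0,0],1],[[0,0,0],[0,0,0],1],[[0,0,0],[0,0,0],1],[[0,0,0],[0,0,0],1],[[0,0,0],[0,0,0],1]]'
python3 -m crank '[[[0,0,-30],[0,0,0],1],[[0,0,-60],[0,0,0],1],[[0,0,-100],[0,0,0],1],[[0,0,-120],[0,0,0],1],[[0,0,-120],[0,0,0],1],[[0,0,-120],[0,0,0],1]]'
python3 -c "
from h import *
plan(.577,.2165,.16,181.5)"
```

```text
clock: 22.63
position: [0.4784, -0.1893, 0.039]
orientation: [179.9, 0.0, 104.4]
ft_force: [0.7, -0.3, 1.0]
finger_gap: 0.0557
grasp_force: 0.0
clock: 23.13
position: [0.4786, -0.1893, 0.0394]
orientation: [179.9, 0.1, 104.4]
ft_force: [-0.4, 0.6, 6.6]
finger_gap: 0.0286
grasp_force: 60.2
clock: 23.63
position: [0.4783, -0.1893, 0.1592]
orientation: [179.9, 0.1, 104.4]
ft_force: [0.8, 0.2, -2.9]
finger_gap: 0.0287
grasp_force: 60.4
t 23.6333 at [ 0.4783 -0.1893  0.1592] [1.799e+02 1.000e-01 1.044e+02] -> shift [368.6 196.4  -0.9] turn [  0.1   0.2 -77.1]
```

```bash
python3 -m crank '[[[360,192,0],[0,0,-66],1],[[360,192,0],[0,0,-66],1],[[360,192,0],[0,0,-66],1],[[360,192,0],[0,0,-66],1],[[360,192,0],[0,0,-66],1],[[360,192,0],[0,0,-66],1],[[360,192,0],[0,0,-66],1],[[360,192,0],[0,0,-66],1],[[360,192,0],[0,0,-66],1],[[360,192,0],[0,0,-66],1]]'
python3 -m crank '[[[0,0,0],[0,0,-7],1],[[0,0,0],[0,0,-7],1],[[0,0,0],[0,0,-7],1],[[0,0,0],[0,0,-7],1]]'
python3 -c "
from h import *
plan(.577,.2165,.0165,181.5)"
```

```text
clock: 24.47
position: [0.5729, 0.2104, 0.1555]
orientation: [-180.0, -0.2, 170.8]
ft_force: [0.6, -1.0, -1.1]
finger_gap: 0.0288
grasp_force: 60.3
clock: 24.8
position: [0.5731, 0.2066, 0.1567]
orientation: [-180.0, -0.2, 177.2]
ft_force: [0.4, -0.6, -1.6]
finger_gap: 0.0284
grasp_force: 60.4
t 24.8 at [0.5731 0.2066 0.1567] [-180.    -0.2  177.2] -> shift [ -3.9  10.1 140.2] turn [-0.  -0.2 -4.3]
```

```bash
python3 -m crank '[[[-3.5,10,10],[0,0,-4.3],1],[[-3.5,10,30],[0,0,-4.3],1],[[-3.5,10,60],[0,0,-4.3],1],[[-3.5,10,90],[0,0,-4.3],1],[[-3.5,10,90],[0,0,-4.3],1],[[-3.5,10,90],[0,0,-4.3],1]]'
python3 -c "
from h import *
plan(.577,.2165,.0165,181.5);cloud('wrist','w9')"
```

```text
clock: 25.3
position: [0.576, 0.2158, 0.0666]
orientation: [-180.0, -0.3, -178.5]
ft_force: [0.2, 0.1, -0.4]
finger_gap: 0.0286
grasp_force: 60.4
t 25.3 at [0.576  0.2158 0.0666] [-180.    -0.3 -178.5] -> shift [-1.3  0.7 50.1] turn [-0.  -0.3 -0. ]
```

View pics/w9.png

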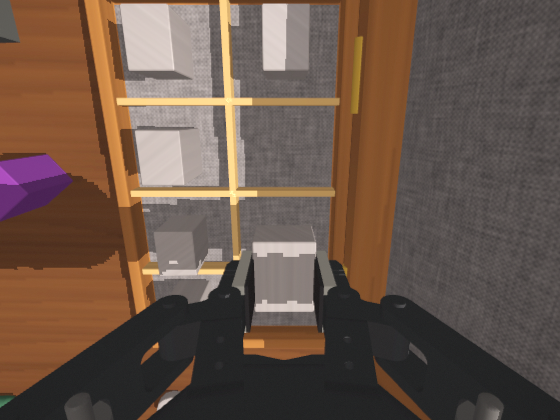

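The held block is over the y=-28.5 pocket in the hinge-side column, and the right-hand column pockets are filled. I'll lower and release it.

```bash
python3 -m crank '[[[-0.5,1,20],[0,0,0],1],[[-0.5,1,35],[0,0,0],1],[[-0.5,1,45],[0,0,0],1],[[-0.5,1,50],[0,0,0],1],[[-0.5,1,51.5],[0,0,0],1],[[-0.5,1,51.5],[0,0,0],1],[[-0.5,1,51.5],[0,0,0],1]]'
python3 -m crank '[[[0,0,0],[0,0,0],1],[[0,0,0],[0,0,0],0.55],[[0,0,0],[0,0,0],0.55],[[0,0,0],[0,0,0],0.55],[[0,0,-20],[0,0,0],0.55],[[0,0,-60],[0,0,0],0.55],[[0,0,-100],[0,0,0],0.55],[[0,0,-140],[0,0,0],0.55],[[0,0,-150],[0,0,0],0.55],[[0,0,-150],[0,0,0],0.55]]'
python3 -c "
from h import *
plan(.577,.2165,.0165,181.5);im,P=cloud('wrist','w10')
print(robot.sense()['joint_pos'])
for c in[(.577,.2165),(.579,.1475),(.522,.1461),(.6357,.149)]:
  Q=P[(P[...,2]>.024)&(P[...,2]<.06)&(abs(P[...,0]-c[0])<.024)&(abs(P[...,1]-c[1])<.028)];print(c,len(Q),Q.mean(0),np.median(Q[:,2]))"
```

```text
clock: 25.93
position: [0.5793, 0.2187, 0.0178]
orientation: [179.9, 0.1, -178.3]
ft_force: [-0.1, -0.4, -2.7]
finger_gap: 0.0285
grasp_force: 60.5
clock: 26.77
position: [0.5815, 0.2192, 0.1721]
orientation: [179.8, 0.5, -178.3]
ft_force: [0.2, -0.1, 0.0]
finger_gap: 0.0383
grasp_force: 0.0
t 26.7667 at [0.5815 0.2192 0.1721] [ 179.8    0.5 -178.3] -> shift [  6.   -3.  155.5] turn [0.2 0.5 0.2]
[1.32341038e+01 2.39801895e+01 2.65506053e+00 6.83743689e+01
 4.41964024e-02 1.15560783e+01]
(0.577, 0.2165) 1180 [0.57673688 0.21896867 0.03108955] 0.031146104229301724
(0.579, 0.1475) 954 [0.58111089 0.15027642 0.03932359] 0.040903092726345514
(0.522, 0.1461) 1137 [0.52294863 0.14917999 0.04533035] 0.04701684628881875
(0.6357, 0.149) 910 [0.63168738 0.15067533 0.04039969] 0.042825451932710284
```

View pics/w10.png

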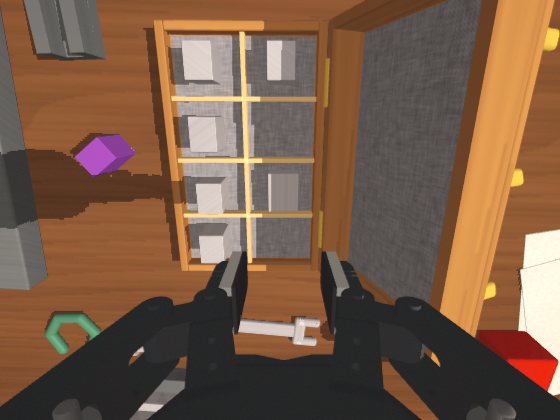

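All four blocks are down: their tops read 43, 41, 47 and 31 mm, which matches resting on the floor. Now I'll go behind the lid with the fingers shut, between two knobs (case y=+42).

```bash
python3 -m crank '[[[0,0,-40],[0,0,0],1],[[0,0,-80],[0,0,0],1],[[40,80,-95],[0,0,0],1],[[74,174,-95],[0,0,0],1],[[74,174,-95],[0,0,0],1],[[74,174,-95],[0,0,0],1],[[74,174,-95],[0,0,0],1],[[74,174,-95],[0,0,0],1],[[74,174,-95],[0,0,0],1],[[74,174,-95],[0,0,0],1]]'
python3 -c "
from h import *
plan(.502,.391,.130,181.5);im,P=cloud('top','t3')
f,cx,cy,W=cam('top')
b=P[150:280,40:130]; print(np.nanmax(b[...,2]))
z=np.load('pics/top0.npz')['P'];print(np.nanmedian(abs((P-z)[185:255,85:105]),axis=(0,1)))"
```

```text
clock: 27.65
position: [0.4991, 0.3895, 0.26]
orientation: [-179.9, -0.1, -178.3]
ft_force: [-0.3, -0.1, 0.3]
finger_gap: -0.0002
grasp_force: 0.0
t 27.65 at [0.4991 0.3895 0.26  ] [-1.799e+02 -1.000e-01 -1.783e+02] -> shift [ -3.2   1.6 130. ] turn [-0.1 -0.1  0.2]
0.16531370279413626
[0.00024758 0.00071513 0.00194175]
```

```bash
python3 -m crank '[[[-3,0,40],[0,0,0],1],[[-3,0,80],[0,0,0],1],[[-3,0,115],[0,0,0],1],[[-3,0,128],[0,0,0],1],[[-3,0,128],[0,0,0],1],[[-3,-20,128],[0,0,0],1],[[-3,-35,128],[0,0,0],1],[[-3,-47,125],[0,0,0],1],[[-3,-65,119],[0,0,0],1],[[-3,-84,110],[0,0,0],1]]'
python3 -c "
from h import *
p,r,s=pose();print('cx',(p[1]-.1802)*1000,s['ft_force'])
plan(.504,.2702,.158,181.5)"
```

```text
clock: 28.53
position: [0.5072, 0.3084, 0.1556]
orientation: [179.5, 0.4, -178.3]
ft_force: [1.6, 5.8, -4.5]
finger_gap: 0.0001
grasp_force: 2.7
cx 128.1702120393214 [ 1.63402878  5.77335337 -4.52689846]
t 28.5333 at [0.5072 0.3084 0.1556] [ 179.5    0.4 -178.3] -> shift [  4.4 -38.   -2.8] turn [0.5 0.4 0.2]
```

```bash
python3 -m crank '[[[0,-17,-5],[0,0,0],1],[[0,-35,-8],[0,0,0],1],[[0,-53,-7],[0,0,0],1],[[0,-72,-5],[0,0,0],1],[[0,-90,1],[0,0,0],1],[[0,-107,8],[0,0,0],1],[[0,-123,17],[0,0,0],1],[[0,-138,28],[0,0,0],1],[[0,-138,28],[0,0,0],1]]'
python3 -c "
from h import *
p,r,s=pose();print('cx',(p[1]-.1802)*1000,s['ft_force'],s['wrist_torque']);cloud('scene','s3')"
```

```text
clock: 29.28
position: [0.5089, 0.1654, 0.1237]
orientation: [-180.0, -0.0, -178.6]
ft_force: [-0.5, 0.4, -0.8]
finger_gap: 0.0001
grasp_force: 0.0
cx -14.799130625606505 [-0.52912757  0.42313325 -0.82334705] [-0.0021906   0.01100858 -0.00398559]
```

View pics/s3.png

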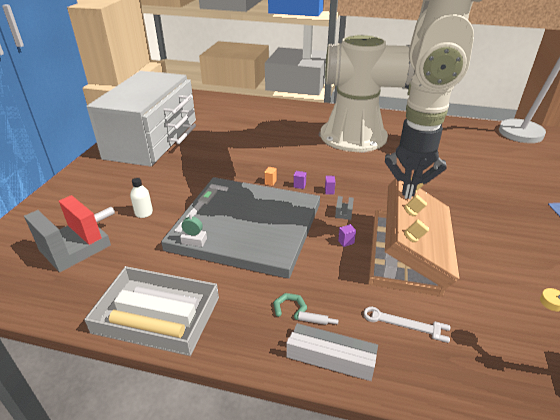

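The lid is about 40° from shut, with the fingers on top between the knobs. Next I'll press it down.

```bash
python3 -m crank '[[[0,-10,12],[0,0,0],1],[[0,-22,24],[0,0,0],1],[[0,-32,36],[0,0,0],1],[[0,-40,46],[0,0,0],1],[[0,-42,54],[0,0,0],1],[[0,-42,58],[0,0,0],1],[[0,-42,61],[0,0,0],1],[[0,-42,63],[0,0,0],1],[[0,-42,63],[0,0,0],1]]'
python3 -c "
from h import *
p,r,s=pose();print(s['position'],'cx',(p[1]-.1802)*1000,s['ft_force'],s['wrist_torque'])"
```

```text
clock: 30.08
position: [0.5105, 0.1263, 0.062]
orientation: [-180.0, 0.1, -178.3]
ft_force: [-1.5, -4.1, 10.4]
finger_gap: -0.0001
grasp_force: 5.1
[0.51052123 0.12631326 0.0619774 ] cx -53.8867360859071 [-1.49005737 -4.10705821 10.3895524 ] [-0.84095273  0.57220986  0.03072505]
```

```bash
python3 -m crank '[[[0,0,3],[0,0,0],1],[[0,0,5],[0,0,0],1],[[0,0,5],[0,0,0],1],[[0,0,5],[0,0,0],1]]'; python3 -m crank '[[[0,0,-40],[0,0,0],1],[[0,0,-80],[0,0,0],1],[[0,0,-120],[0,0,0],1],[[-80,30,-150],[0,0,0],0.5],[[-80,30,-150],[0,0,0],0.5],[[-80,30,-150],[0,0,0],0.5],[[-80,30,-150],[0,0,0],0.5],[[-80,30,-150],[0,0,0],0.5]]'
python3 -c "
from h import *
print(pose()[:1]);im,P=cloud('wrist','w12')
x=P[...,0];y=P[...,1];z=P[...,2]
m=(z>.05)&(z<.08)&(x>.46)&(x<.65)&(y>.12)&(y<.24);Q=P[m]
A=np.c_[Q[:,:2]-[.549,.181],np.ones(len(Q))]
for _ in range(4):
  k=np.linalg.lstsq(A,Q[:,2],rcond=None)[0];e=Q[:,2]-A@k;g=abs(e)<.003;A=A[g];Q=Q[g]
print('lid plane',k,len(Q))
m=((z>.09)&(z<.115)&(x>.40)&(x<.70)&(y>.09)&(y<.19)).astype(np.uint8)
n,l,s,c=cv2.connectedComponentsWithStats(m)
for i in range(1,n):
  if s[i,4]<40: continue
  Q=P[l==i];(a,b),(w,h),t=cv2.minAreaRect((Q[:,:2]*1000).astype(np.float32)); print(s[i,4],c[i].round(),round(a,1),round(b,1),round(w,1),round(h,1),round(t if w>h else t+90,1),np.median(Q[:,2]))
"
```

```text
clock: 30.42
position: [0.5106, 0.1263, 0.0617]
orientation: [-179.9, 0.2, -178.3]
ft_force: [-14.7, -4.6, 47.3]
finger_gap: 0.0001
grasp_force: 23.0
clock: 31.08
position: [0.5885, 0.1593, 0.2046]
orientation: [180.0, -0.1, -178.3]
ft_force: [-0.5, -0.7, -0.6]
finger_gap: 0.0428
grasp_force: 0.0
(array([0.5885272 , 0.15926459, 0.20464029]),)
lid plane [-9.44993989e-04 -8.76752798e-05  6.32192393e-02] 22995
763 [255.  51.] 465.1 134.3 12.5 30.1 91.1 0.1006843390406916
550 [257. 163.] 550.0 136.5 29.9 12.2 72.9 0.10071022679175337
503 [260. 255.] 634.3 139.1 30.0 12.2 75.9 0.10031137821175026
```

View pics/w12.png

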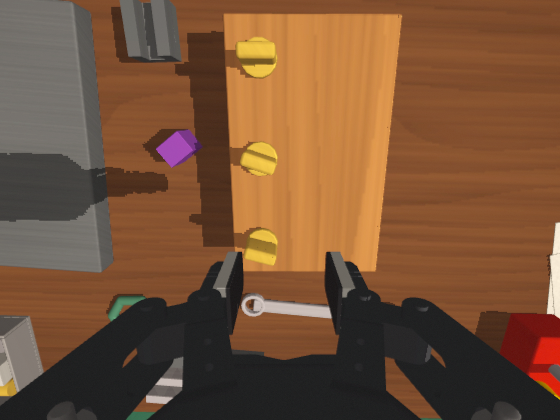

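The lid is shut flat. The three knobs are at (257,55), (259,158) and (262,247), with bar yaws of 91.1° (c), 72.9° (b) and 75.9° (a). I'll start with the middle one.

```bash
python3 -m crank '[[[38,-23,0],[0,0,-71.4],0.5],[[38,-23,0],[0,0,-71.4],0.5],[[38,-23,0],[0,0,-71.4],0.5],[[38,-23,0],[0,0,-71.4],0.5],[[38,-23,0],[0,0,-71.4],0.5],[[38,-23,0],[0,0,-71.4],0.5],[[38,-23,0],[0,0,-71.4],0.5],[[38,-23,0],[0,0,-71.4],0.5],[[38,-23,0],[0,0,-71.4],0.5],[[38,-23,0],[0,0,-71.4],0.5]]'
python3 -m crank '[[[0,0,20],[0,0,0],0.5],[[0,0,40],[0,0,0],0.5],[[0,0,60],[0,0,0],0.5],[[0,0,60],[0,0,0],0.5],[[0,0,60],[0,0,0],0.5]]'
python3 -c "
from h import *
plan(.5502,.1364,.076,252.9)"
```

```text
clock: 31.97
position: [0.5497, 0.1343, 0.2048]
orientation: [179.8, -0.0, -106.6]
ft_force: [0.5, 0.4, -0.1]
finger_gap: 0.043
grasp_force: 0.0
clock: 32.38
position: [0.5493, 0.1343, 0.1443]
orientation: [179.7, -0.1, -106.9]
ft_force: [0.1, 0.1, -0.5]
finger_gap: 0.0427
grasp_force: 0.0
t 32.3833 at [0.5493 0.1343 0.1443] [ 1.797e+02 -1.000e-01 -1.069e+02] -> shift [-2.4 -0.6 68.3] turn [ 0.3 -0.1  0.2]
```

```bash
python3 -m crank '[[[-2.4,-0.6,30],[0,0,0],0.5],[[-2.4,-0.6,50],[0,0,0],0.5],[[-2.4,-0.6,64],[0,0,0],0.5],[[-2.4,-0.6,68],[0,0,0],0.5],[[-2.4,-0.6,68],[0,0,0],0.5],[[-2.4,-0.6,68],[0,0,0],1],[[-2.4,-0.6,68],[0,0,0],1],[[-2.4,-0.6,68],[0,0,0],1],[[-2.4,-0.6,68],[0,0,0],1],[[-2.4,-0.6,68],[0,0,0],1]]'
python3 -m crank '[[[0,0,0],[0,0,0],1],[[0,0,0],[0,0,60],1],[[0,0,0],[0,0,60],1],[[0,0,0],[0,0,60],1],[[0,0,0],[0,0,60],1],[[0,0,0],[0,0,60],1],[[0,0,0],[0,0,60],1],[[0,0,0],[0,0,60],1],[[0,0,0],[0,0,60],1],[[0,0,0],[0,0,60],1]]'
python3 -c "
from h import *
plan(.5502,.1364,.076,134)
print(robot.sense()['wrist_torque'])"
```

```text
clock: 33.22
position: [0.5514, 0.1378, 0.0795]
orientation: [179.8, 0.1, -106.9]
ft_force: [-8.1, 2.5, 9.6]
finger_gap: 0.0103
grasp_force: 60.4
clock: 34.05
position: [0.5523, 0.1367, 0.0795]
orientation: [180.0, -0.0, -167.2]
ft_force: [-5.6, -0.8, 6.6]
finger_gap: 0.0109
grasp_force: 60.2
t 34.05 at [0.5523 0.1367 0.0795] [ 180.    -0.  -167.2] -> shift [2.1 0.2 3.5] turn [ 0.  -0.  58.8]
[-0.28766692  1.1834455   0.01421271]
```

```bash
python3 -m crank '[[[0,0,0],[0,0,62],1],[[0,0,0],[0,0,62],1],[[0,0,0],[0,0,62],1],[[0,0,0],[0,0,62],1],[[0,0,0],[0,0,62],1],[[0,0,0],[0,0,62],1],[[0,0,0],[0,0,62],1],[[0,0,0],[0,0,62],1],[[0,0,0],[0,0,62],1],[[0,0,0],[0,0,62],1]]'
python3 -c "
from h import *
plan(.5502,.1364,.076,134)
print(robot.sense()['wrist_torque'])"
```

```text
clock: 34.88
position: [0.5518, 0.1354, 0.0795]
orientation: [-179.8, 0.1, 131.0]
ft_force: [-7.4, -5.4, 8.9]
finger_gap: 0.0105
grasp_force: 64.1
t 34.8833 at [0.5518 0.1354 0.0795] [-1.798e+02  1.000e-01  1.310e+02] -> shift [ 1.8 -0.6  3.5] turn [-0.2  0.  -3. ]
[-1.1909403   1.45068334  1.04538708]
```

The wrist torque jumped to 1.05 N·m, so the knob is at its stop. I'll release, rise and check.

```bash
python3 -m crank '[[[0,0,0],[0,0,0],0.5],[[0,0,0],[0,0,0],0.5],[[0,0,0],[0,0,0],0.5],[[0,0,-30],[0,0,0],0.5],[[0,0,-70],[0,0,0],0.5],[[0,0,-100],[0,0,-7],0.5],[[0,0,-100],[0,0,-30],0.5],[[0,0,-100],[0,0,-30],0.5],[[0,0,-100],[0,0,-30],0.5],[[0,0,-100],[0,0,-30],0.5]]'
python3 -m crank '[[[0,0,0],[0,0,-66],0.5],[[0,0,0],[0,0,-66],0.5],[[0,0,0],[0,0,-66],0.5],[[0,0,0],[0,0,-66],0.5],[[0,0,0],[0,0,-66],0.5],[[0,0,0],[0,0,-66],0.5],[[0,0,0],[0,0,-66],0.5],[[0,0,0],[0,0,-66],0.5],[[0,0,0],[0,0,-66],0.5],[[0,0,0],[0,0,-66],0.5]]'
cat >> h.py <<'E'
def knobs(tag):
    im,P=cloud('wrist',tag);x,y,z=P[...,0],P[...,1],P[...,2]
    m=((z>.093)&(z<.108)&(x>.40)&(x<.70)&(y>.09)&(y<.19)).astype(np.uint8)
    n,l,s,c=cv2.connectedComponentsWithStats(m)
    for i in range(1,n):
        if s[i,4]<40: continue
        Q=P[l==i];(a,b),(w,h),t=cv2.minAreaRect((Q[:,:2]*1000).astype(np.float32)); t=t if w>h else t+90
        print(s[i,4],c[i].round(),'ctr',round(a,1),round(b,1),round(w,1),round(h,1),'q',np.radians((91.46-t)%180).round(2),'bar',round(t,1))
E
python3 -c "
from h import *
knobs('w13')
plan(.4653,.1342,.15,271)"
```

```text
clock: 35.72
position: [0.5538, 0.1369, 0.1783]
orientation: [179.9, 0.1, 161.4]
ft_force: [-0.4, -1.0, -0.1]
finger_gap: 0.0427
grasp_force: 0.0
clock: 36.55
position: [0.5536, 0.1369, 0.1779]
orientation: [180.0, 0.1, -132.6]
ft_force: [0.6, 0.2, 0.3]
finger_gap: 0.0425
grasp_force: 0.0
737 [369. 136.] ctr 465.2 134.2 12.2 29.8 q 0.0 bar 91.2
609 [286. 213.] ctr 549.8 136.6 12.3 29.7 q 2.4 bar 134.0
111 [205. 269.] ctr 632.3 126.5 12.3 6.8 q 1.32 bar 15.7
t 36.6 at [0.5535 0.1369 0.1779] [ 1.800e+02  1.000e-01 -1.327e+02] -> shift [61.9 63.  27.8] turn [ -0.    0.1 -43.7]
```

Bolt b reads 2.40. Now bolt c.

```bash
python3 -m crank '[[[62,63,10],[0,0,-43.7],0.5],[[62,63,10],[0,0,-43.7],0.5],[[62,63,10],[0,0,-43.7],0.5],[[62,63,10],[0,0,-43.7],0.5],[[62,63,10],[0,0,-43.7],0.5],[[62,63,10],[0,0,-43.7],0.5],[[62,63,10],[0,0,-43.7],0.5],[[62,63,28],[0,0,-43.7],0.5],[[62,63,28],[0,0,-43.7],0.5],[[62,63,28],[0,0,-43.7],0.5]]'
python3 -c "
from h import *
plan(.4653,.1342,.077,271)"
```

```text
clock: 37.43
position: [0.4641, 0.1342, 0.1491]
orientation: [179.9, 0.0, -89.4]
ft_force: [-1.2, -0.5, 0.0]
finger_gap: 0.043
grasp_force: 0.0
t 37.4333 at [0.4641 0.1342 0.1491] [179.9   0.  -89.4] -> shift [ 0.1 -1.3 72.1] turn [ 0.1  0.  -0.4]
```

```bash
python3 -m crank '[[[0,-1,30],[0,0,0],0.5],[[0,-1,50],[0,0,0],0.5],[[0,-1,66],[0,0,0],0.5],[[0,-1,71],[0,0,0],0.5],[[0,-1,71],[0,0,0],0.5],[[0,-1,71],[0,0,0],1],[[0,-1,71],[0,0,0],1],[[0,-1,71],[0,0,0],1],[[0,-1,71],[0,0,0],1],[[0,-1,71],[0,0,0],1]]'
python3 -m crank '[[[0,0,0],[0,0,0],1],[[0,0,0],[0,0,63],1],[[0,0,0],[0,0,63],1],[[0,0,0],[0,0,63],1],[[0,0,0],[0,0,63],1],[[0,0,0],[0,0,63],1],[[0,0,0],[0,0,63],1],[[0,0,0],[0,0,63],1],[[0,0,0],[0,0,63],1],[[0,0,0],[0,0,63],1]]'
python3 -m crank '[[[0,0,0],[0,0,63],1],[[0,0,0],[0,0,63],1],[[0,0,0],[0,0,63],1],[[0,0,0],[0,0,63],1],[[0,0,0],[0,0,63],1],[[0,0,0],[0,0,63],1],[[0,0,0],[0,0,63],1],[[0,0,0],[0,0,63],1],[[0,0,0],[0,0,63],1],[[0,0,0],[0,0,63],1]]'
python3 -m crank '[[[0,0,0],[0,0,13],1],[[0,0,0],[0,0,13],1],[[0,0,0],[0,0,13],1],[[0,0,0],[0,0,13],1]]'
python3 -c "
from h import *
plan(.4653,.1342,.077,134)
print(robot.sense()['wrist_torque'])"
```

```text
clock: 38.27
position: [0.4658, 0.1344, 0.0802]
orientation: [-180.0, 0.1, -89.2]
ft_force: [-2.9, 0.3, 6.1]
finger_gap: 0.0105
grasp_force: 59.8
clock: 39.1
position: [0.466, 0.1342, 0.0802]
orientation: [-180.0, 0.1, -152.6]
ft_force: [-2.6, -0.6, 4.2]
finger_gap: 0.0108
grasp_force: 59.8
clock: 39.93
position: [0.4659, 0.134, 0.0802]
orientation: [180.0, 0.0, 144.5]
ft_force: [-4.1, -1.7, 6.0]
finger_gap: 0.0105
grasp_force: 59.8
clock: 40.27
position: [0.4659, 0.134, 0.0802]
orientation: [180.0, 0.1, 131.8]
ft_force: [-3.1, -1.3, 6.1]
finger_gap: 0.0108
grasp_force: 61.1
t 40.2667 at [0.4659 0.134  0.0802] [1.800e+02 1.000e-01 1.318e+02] -> shift [ 0.6 -0.3  3.2] turn [ 0.   0.1 -2.2]
[-0.49399582  0.72534587  0.79900759]
```

At the stop (torque 0.8). Release, rise and rotate back towards bolt a.

```bash
python3 -m crank '[[[0,0,0],[0,0,0],0.5],[[0,0,0],[0,0,0],0.5],[[0,0,0],[0,0,0],0.5],[[0,0,-30],[0,0,0],0.5],[[0,0,-70],[0,0,0],0.5],[[0,0,-100],[0,0,-7],0.5],[[0,0,-100],[0,0,-30],0.5],[[0,0,-100],[0,0,-30],0.5],[[0,0,-100],[0,0,-30],0.5],[[0,0,-100],[0,0,-30],0.5]]'
python3 -m crank '[[[0,0,0],[0,0,-66],0.5],[[0,0,0],[0,0,-66],0.5],[[0,0,0],[0,0,-66],0.5],[[0,0,0],[0,0,-66],0.5],[[0,0,0],[0,0,-66],0.5],[[0,0,0],[0,0,-66],0.5],[[0,0,0],[0,0,-66],0.5],[[0,0,0],[0,0,-66],0.5],[[0,0,0],[0,0,-66],0.5],[[0,0,0],[0,0,-66],0.5]]'
python3 -c "
from h import *
plan(.6353,.1387,.165,255.9)"
```

```text
clock: 41.1
position: [0.4662, 0.1343, 0.1791]
orientation: [179.9, 0.0, 162.1]
ft_force: [0.4, 0.2, -0.5]
finger_gap: 0.0425
grasp_force: 0.0
clock: 41.93
position: [0.4661, 0.1343, 0.1787]
orientation: [180.0, 0.1, -131.9]
ft_force: [-0.8, -0.5, -0.4]
finger_gap: 0.0426
grasp_force: 0.0
t 41.9333 at [0.4661 0.1343 0.1787] [ 1.800e+02  1.000e-01 -1.319e+02] -> shift [-116.3 -123.    13.8] turn [  0.    0.1 -27.8]
```

```bash
python3 -m crank '[[[-116,-123,0],[0,0,-27.8],0.5],[[-116,-123,0],[0,0,-27.8],0.5],[[-116,-123,0],[0,0,-27.8],0.5],[[-116,-123,0],[0,0,-27.8],0.5],[[-116,-123,0],[0,0,-27.8],0.5],[[-116,-123,0],[0,0,-27.8],0.5],[[-116,-123,0],[0,0,-27.8],0.5],[[-116,-123,0],[0,0,-27.8],0.5],[[-116,-123,0],[0,0,-27.8],0.5],[[-116,-123,0],[0,0,-27.8],0.5]]'
python3 -c "
from h import *
knobs('w14')
plan(.6353,.1387,.077,255.9)"
```

```text
clock: 42.77
position: [0.6339, 0.1377, 0.1798]
orientation: [-180.0, 0.1, -104.4]
ft_force: [0.6, 0.5, 0.4]
finger_gap: 0.0425
grasp_force: 0.0
757 [499. 158.] ctr 465.6 134.2 12.8 30.5 q 2.37 bar 135.7
618 [387. 188.] ctr 550.4 136.3 12.0 29.6 q 2.4 bar 134.1
548 [282. 217.] ctr 634.6 138.5 29.6 11.2 q 0.28 bar 75.2
t 42.8167 at [0.6341 0.1377 0.1797] [-1.800e+02  1.000e-01 -1.044e+02] -> shift [ -1.2  -0.9 102.7] turn [-0.   0.1 -0.3]
```

```bash
python3 -m crank '[[[-1,-0.5,40],[0,0,0],0.5],[[-1,-0.5,75],[0,0,0],0.5],[[-1,-0.5,95],[0,0,0],0.5],[[-1,-0.5,102],[0,0,0],0.5],[[-1,-0.5,102],[0,0,0],0.5],[[-1,-0.5,102],[0,0,0],1],[[-1,-0.5,102],[0,0,0],1],[[-1,-0.5,102],[0,0,0],1],[[-1,-0.5,102],[0,0,0],1],[[-1,-0.5,102],[0,0,0],1]]'
python3 -m crank '[[[0,0,0],[0,0,0],1],[[0,0,0],[0,0,62],1],[[0,0,0],[0,0,62],1],[[0,0,0],[0,0,62],1],[[0,0,0],[0,0,62],1],[[0,0,0],[0,0,62],1],[[0,0,0],[0,0,62],1],[[0,0,0],[0,0,62],1],[[0,0,0],[0,0,62],1],[[0,0,0],[0,0,62],1]]'
python3 -m crank '[[[0,0,0],[0,0,63],1],[[0,0,0],[0,0,63],1],[[0,0,0],[0,0,63],1],[[0,0,0],[0,0,63],1],[[0,0,0],[0,0,63],1],[[0,0,0],[0,0,63],1],[[0,0,0],[0,0,63],1],[[0,0,0],[0,0,63],1],[[0,0,0],[0,0,63],1],[[0,0,0],[0,0,63],1]]'
python3 -c "
from h import *
plan(.6353,.1387,.077,134)
print(robot.sense()['wrist_torque'])"
```

```text
clock: 43.65
position: [0.6359, 0.1389, 0.0793]
orientation: [-179.9, 0.1, -104.4]
ft_force: [-4.6, 0.7, 5.7]
finger_gap: 0.011
grasp_force: 60.3
clock: 44.48
position: [0.6361, 0.1386, 0.0793]
orientation: [180.0, 0.1, -166.7]
ft_force: [-4.0, 0.8, 5.3]
finger_gap: 0.0108
grasp_force: 60.2
clock: 45.32
position: [0.6359, 0.1384, 0.0793]
orientation: [179.9, 0.1, 130.5]
ft_force: [-3.6, -0.5, 7.1]
finger_gap: 0.0104
grasp_force: 66.1
t 45.3167 at [0.6359 0.1384 0.0793] [1.799e+02 1.000e-01 1.305e+02] -> shift [ 0.6 -0.3  2.3] turn [ 0.1  0.1 -3.5]
[-0.29350315  0.96346058  1.15084513]
```

```bash
python3 -m crank '[[[0,0,0],[0,0,0],0.5],[[0,0,0],[0,0,0],0.5],[[0,0,0],[0,0,0],0.5],[[0,0,-30],[0,0,0],0.5],[[0,0,-70],[0,0,0],0.5],[[0,0,-110],[0,0,-7],0.5],[[0,0,-130],[0,0,-35],0.5],[[0,0,-130],[0,0,-35],0.5],[[0,0,-130],[0,0,-35],0.5],[[0,0,-130],[0,0,-35],0.5]]'
python3 -m crank '[[[0,0,0],[0,0,-66],0.5],[[0,0,0],[0,0,-66],0.5],[[0,0,0],[0,0,-66],0.5],[[0,0,0],[0,0,-66],0.5],[[0,0,0],[0,0,-66],0.5],[[0,0,0],[0,0,-66],0.5],[[0,0,0],[0,0,-66],0.5],[[0,0,0],[0,0,-66],0.5],[[0,0,0],[0,0,-66],0.5],[[0,0,0],[0,0,-66],0.5]]'
python3 -c "
from h import *
knobs('w15')
P=np.load('pics/w15.npz')['P']
for x in(.47,.55,.6): 
  m=(abs(P[...,0]-x)<.01)
  for y in(.165,.23): print(x,y,np.nanmedian(P[m&(abs(P[...,1]-y)<.006)][:,2]).round(4))"
```

```text
clock: 46.15
position: [0.6364, 0.1384, 0.2078]
orientation: [179.9, 0.1, 165.9]
ft_force: [-0.7, 0.5, -0.4]
finger_gap: 0.0431
grasp_force: 0.0
clock: 46.98
position: [0.6359, 0.1383, 0.2067]
orientation: [180.0, 0.1, -128.1]
ft_force: [0.1, -0.3, 0.1]
finger_gap: 0.0429
grasp_force: 0.0
735 [452.  72.] ctr 465.8 134.0 12.1 30.0 q 2.39 bar 134.2
544 [363. 143.] ctr 550.1 136.6 12.0 30.0 q 2.4 bar 134.1
483 [284. 206.] ctr 634.9 138.8 12.3 29.8 q 2.41 bar 133.7
0.47 0.165 0.0633
0.47 0.23 0.0634
0.55 0.165 0.0634
0.55 0.23 0.0633
0.6 0.165 0.2822
0.6 0.23 0.0633
```

All three bolts read about 2.4 rad, the lid is flat and the robot is clear, so I'm handing in.

```bash
python3 -c "
from h import *
print(robot.hand_in())"
```

```text
the job is handed in; nothing more can be done
None
```

I handed in the job at about 47 s: all four blocks are on their pocket floors, the lid is shut, and the bolts read about 2.4 rad (middle one tightened first); `hand_in()` returned no verdict.

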